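Stack the rivet tins on their base

ROBOT

A 6-joint arm with a two-finger parallel gripper is mounted at the origin on the work surface. World frame = base frame: x ahead of the robot, y to its left, z up, the work surface at z = 0. Lengths are in m, angles in rad, forces in N, time in s.
With the tool pointing down it reaches from about 0.3 to 0.775 m from the base axis. Payload 14.6 kg.
Tool frame: the origin (TCP) lies at the very end of the fingers, on their centre line; the grasp point (between the pads) lies 19 mm behind it; z points along the fingers, y is the direction in which the jaws open and shut (so a half turn about z gives the same grasp; the last joint's range is limited). The gripper opens to 94 mm and grips with 3 to 60 N. Pads are 16 mm wide; open, the fingers measure 119 mm over their backs; the gripper's body (75 mm by 177 mm) begins 78 mm behind the grasp point.
Start: joints at [-1.284, 0.3, 1.521, -0, 1.321, -0.067], TCP at [0.191, -0.516, 0.205] pointing down, gripper open.
Joint ranges: [-3.03, 3.03], [-0.79, 2.21], [0.23, 2.52], [-1.04, 4.18], [0, 3.07], [-2.55, 2.55]. Speed limits (rad/s): [2.22, 2.22, 2.57, 3.14, 3.14, 3.14].

INTERFACE

Orientations are given as [roll, pitch, yaw] about the fixed x, y, z axes, in that order (R = Rz(yaw) Ry(pitch) Rx(roll)).
In Python, from station import get_obs, vision, hand_in gives the robot as it stands.
- The arm moves only by the tool play_rows, never from a script. Its argument "moves" is a list of rows, each an object with "claw": the opening, from 0 (shut) to 1 (fully open); "linear": the shift along the tool's x, y, z in mm, a list of three; "turn": the turn, a rotation vector about the tool's x, y, z in rad, a list of three. In form: [{"claw": claw, "linear": [tx, ty, tz], "turn": [ax, ay, az]}, ...]. A call has 1 to 8 rows; each row is the pose to reach, as a shift and turn from the pose measured when the call began, along the tool's axes at that moment; what a row does not reach only later rows make up. A row lasts 1/8 s, in which the tool goes at most 62.5 mm and 10.7 degrees, less where a joint would pass 70% of its speed; a pose out of reach is approached as far as the arm can. A call with a gripper value outside its range is refused whole. The fingers move at their own pace and stop on an object; "force" is the grip in N (left out, the last holds). Time passes only in rows, so rows that repeat a pose let the fingers close. It gives the time, the measured TCP pose, the force and the opening at its end, in the units of the state.
- get_obs(): the state, without advancing time (a new reading comes with each control period).
- vision.camera(name): name is "scene" or "top" or "wrist"; returns the picture (400x640x3 uint8, blue, green, red); there is no depth.
- vision.camera_info(name): a dict with "camera_matrix" (3x3 intrinsics, pixels), "k1" (the pictures are not rectified: a ray, as slopes to the right and down, at radius r is drawn at 1 + k1 r^2 times it, then the intrinsics apply), "rvec" (rotation vector, rad) and "tvec" (3), from world to camera coordinates, as OpenCV has them; the wrist camera has in their place "mount" (4x4, takes a point from camera to tool coordinates, whose origin is the TCP and whose axes are the flange's). Camera axes: x right, y down, z forward; pixel columns grow to the right and rows downward; lengths in m; the calibration is good to about 2 mm. A picture is of the moment at which its call begins: read the wrist's pose just before it. camera_info takes no time and is no camera call.
- hand_in(): hands the job in, once; it reports no verdict.
The state is a dict: "time_s": time; "qpos": joint angles; "joint_vel": joint speeds; "tau": joint torques, N m; "ee_pos": TCP position; "eef_rot": TCP orientation; "force": force on the tool from outside, world axes, zero at the start; "moment": the same for the moment, N m; "grip_width": finger opening in m.
Only numpy, scipy, OpenCV 4.12 (cv2) and the standard library are available. Lean on these libraries where they do the work, as an engineer would, in place of code of your own. Each camera call takes 0.05 s, during which the arm holds its last target.

TASK

Put the three closed metal rivet tins away as one square, upright column on the wooden stacking base: the thickest at the bottom, the middle one (now standing on its side in the rack) on it, the thinnest on top, all lid up and each foot seated between the corner beads below it, long sides in line. Build it from the bottom up, do not drop a tin, and leave the other things on the bench where they are.

Things in the scene. Friction and masses are not known exactly. Their poses are not given: they have to be found in the camera images.
- thick_tin: The thickest tin: closed bare-metal tin, 62 (own x) x 56 (y) mm, 50 mm from underside to lid (z, out of the lid), about 300 g. Lowest 5 mm: a smaller foot, 44 x 38 mm. Four corner beads stand 4 mm above the lid, 50 x 44 mm clear between them. Origin: centre of the foot's underside. It lies flat on the table, lid up, at the back.
- standing_tin: Middle tin: like thick_tin but 40 mm to the lid, about 240 g; same frame. Starts on its long side in the rack slot, own y up, side faces 6 and 62 mm above the table, lid (own z) to the rack's +x, own x along the slot, 3 mm free before lid and foot, ends free. Tilted 45 degrees towards its underside, lower edge on a surface, then let go, it falls flat onto its foot, lid up.
- thin_tin: The thinnest tin: closed bare-metal tin, 62 (own x) x 56 (y) mm, 30 mm from underside to lid (z, out of the lid), about 180 g. Lowest 5 mm: a smaller foot, 44 x 38 mm. Four corner beads stand 4 mm above the lid, 50 x 44 mm clear between them. Origin: centre of the foot's underside. It lies flat on the table, lid up, at the back.
- base: Fixed wooden stacking base, 105 (x) x 98 (y) x 20 mm, on the left or right. On its top are the same four corner beads as on a tin's lid (4 mm high, 50 mm clear along own x, 44 mm along own y), which take a tin's foot with 3 mm play each way. Origin: centre of its underside.
- base_top (a point): Centre of the stacking base's top face, between the beads, 20 mm above the table; axes as the base.
- rack: Fixed dark sheet-metal file rack, on the other side from the base. Origin: on the table under the middle of the tin slot. Slot: floor 6 mm up, between plates 134 mm long (own y), inner faces at own x = -25 and +25 mm, tops 45 mm above the table, ends open. A second slot, own x -58 to -28 mm, is full of fixed pattern boards up to 58 mm high. Outline x -61 to +31.5, y -67 to +67 mm.
- mat: Fixed dark green work mat, 170 (x) x 180 (y) x 3 mm, flat on the table in the middle, kept clear: room to put things down. Origin: centre of its underside.
- spool_mid: Wooden thread spool, 32 mm diameter, 46 mm high, upright, between the two flat tins. Bystander. Origin: centre of its underside.
- spool_left: Thread spool like spool_mid, at the back left. Bystander.
- spool_right: Thread spool like spool_mid, at the back right. Bystander.
- wax: Yellow wax block, 70 x 45 x 30 mm (own x, y, z). Bystander. Origin: centre of its underside.
- jar: Closed amber glass jar, 52 mm diameter, 52 mm high, at the middle of the back. Bystander. Origin: centre of its underside.
- block: Wooden sanding block, 80 x 40 x 25 mm, at the right. Bystander. Origin: centre of its underside.
- awl: Awl lying flat, wooden handle 90 mm long and 18 mm high, steel point to own +x, 147 mm overall (own x -55 to +92). Bystander. Origin: under it, on the table.
Not all that is in view belongs to the job. Several things have the shape of the base; the one meant has the colours described above. What is shaped like the thick_tin but yellow is not meant.

How it is judged:
By the outcome, as a careful person would: the job done as asked, in the order asked, and still so for the second after the job is handed in, with the robot touching nothing.
It also fails if it takes over 72 s, if anything falls off the work surface, if the arm or the gripper's body presses on something with over 40 N, if the wrist force passes 120 N, or if a joint passes its speed limit or range.

## Working session

There is one attempt and no reset: what is moved stays moved. The work goes in short steps, Python scripts to look and compute and a tool call to move; the robot and the scene stay as the last step left them, time stands still between calls to the robot, and variables do not carry over. Pictures are saved under pics/ and viewed, and the job is handed in when it is done.

Besides the shell and the picture viewer there is one more tool, called after "Request:" in YAML: its name, and indented under it one key for each argument. play_rows: Moves the arm, as the interface text tells. Its arguments: {"type":"object","properties":{"moves":{"type":"array","items":{"type":"object","properties":{"claw":{"type":"number"},"linear":{"type":"array","items":{"type":"number"}},"turn":{"type":"array","items":{"type":"number"}}}}},"force":{"type":"number"}},"required":["moves"]}

```bash
mkdir -p pics; ls
python3 - <<'E'
from station import get_obs, vision
import cv2
o=get_obs(); print(o)
for n in ("scene","top"):
    cv2.imwrite(f"pics/{n}0.png",vision.camera(n)); print(n,vision.camera_info(n))
print(vision.camera_info("wrist"))
E
```

```text
pics
{'time_s': 0.0, 'qpos': array([-1.28360569e+00,  3.00497863e-01,  1.52158922e+00, -1.61973369e-07,
        1.32068372e+00, -6.66264153e-02]), 'joint_vel': array([-0.00020923,  0.00041766,  0.00067362,  0.00195693, -0.00126035,
       -0.00011225]), 'tau': array([ 1.40799177e-03, -5.31808341e+01, -3.52728868e+01,  7.08673079e-02,
        2.44989916e-02, -8.32584715e-05]), 'ee_pos': array([ 0.19047353, -0.51568498,  0.2048682 ]), 'eef_rot': array([-3.14041711e+00, -7.82811892e-05,  3.53817042e-01]), 'force': array([ 0.59911848, -0.25690223,  0.31721366]), 'moment': array([-0.01285335,  0.05693758,  0.01917372]), 'grip_width': 0.09377478358415615}
scene {'camera_matrix': array([[412.83444507,   0.        , 321.45841046],
       [  0.        , 412.83444507, 200.17972152],
       [  0.        ,   0.        ,   1.        ]]), 'k1': -0.013329015404956955, 'rvec': array([ 1.1598461 ,  2.20490288, -1.11959342]), 'tvec': array([ 0.33296874, -0.22213687,  1.28271052])}
top {'camera_matrix': array([[409.62376851,   0.        , 322.95973757],
       [  0.        , 409.62376851, 205.29757213],
       [  0.        ,   0.        ,   1.        ]]), 'k1': -0.025989817134717378, 'rvec': array([ 2.1573418 , -2.21908711,  0.07361533]), 'tvec': array([0.00117342, 0.54643265, 1.15008182])}
{'camera_matrix': array([[278.59050744,   0.        , 318.31518821],
       [  0.        , 278.59050744, 201.32272288],
       [  0.        ,   0.        ,   1.        ]]), 'k1': -0.03037441101115972, 'mount': array([[-9.69591687e-04, -9.68730849e-01, -2.48112076e-01,
         7.18729568e-02],
       [ 9.99999257e-01, -7.55816850e-04, -9.56857366e-04,
         7.40928797e-04],
       [ 7.39409962e-04, -2.48112819e-01,  9.68730862e-01,
        -1.78777366e-01],
       [ 0.00000000e+00,  0.00000000e+00,  0.00000000e+00,
         1.00000000e+00]])}
```

View pics/top0.png

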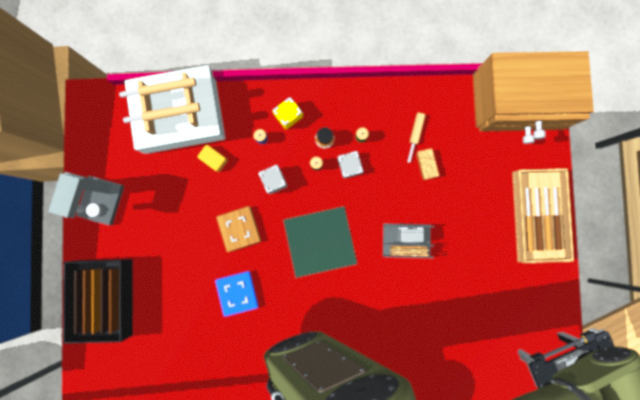

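View pics/scene0.png

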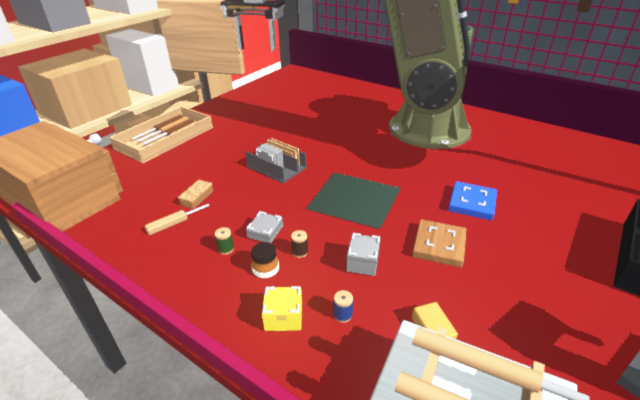

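The top view shows the wooden base-shaped thing at (238,228), and a blue lookalike at (237,293), which is the wrong colour. There are grey tins at (272,178) and (350,163), and the yellow lookalike at (288,112) is not meant. The rack is at (407,240). I'll enlarge these to confirm.

```bash
cat > h.py <<'E'
import numpy as np, cv2
from scipy.spatial.transform import Rotation as R
from station import get_obs, vision
def cam(n, o=None):
    i=vision.camera_info(n); K=i["camera_matrix"]; k1=i["k1"]
    if n=="wrist":
        o=o or get_obs(); T=np.eye(4); T[:3,:3]=R.from_euler("xyz",o["eef_rot"]).as_matrix(); T[:3,3]=o["ee_pos"]
        M=T@i["mount"]
    else:
        T=np.eye(4); T[:3,:3]=cv2.Rodrigues(np.array(i["rvec"]))[0]; T[:3,3]=i["tvec"]; M=np.linalg.inv(T)
    return K,np.array([k1,0,0,0.]),M
def ray(c,uv):
    K,d,M=c; p=cv2.undistortPoints(np.array([[uv]],float),K,d)[0,0]
    return M[:3,3],M[:3,:3]@np.array([p[0],p[1],1])
def atz(c,uv,z):
    o,d=ray(c,uv); return o+d*(z-o[2])/d[2]
def proj(c,P):
    K,d,M=c; W=np.linalg.inv(M)
    return cv2.projectPoints(np.array(P,float).reshape(-1,1,3),cv2.Rodrigues(W[:3,:3])[0],W[:3,3],K,d)[0].reshape(-1,2)
def crop(img,x0,y0,x1,y1,s,fn,step=10):
    c=cv2.resize(img[y0:y1,x0:x1],None,fx=s,fy=s,interpolation=cv2.INTER_CUBIC)
    for x in range((x0//step+1)*step,x1,step):
        cv2.line(c,((x-x0)*s,0),((x-x0)*s,5),(0,255,255),1); cv2.putText(c,str(x),((x-x0)*s-10,16),0,.35,(0,255,255),1)
    for y in range((y0//step+1)*step,y1,step):
        cv2.line(c,(0,(y-y0)*s),(5,(y-y0)*s),(0,255,255),1); cv2.putText(c,str(y),(7,(y-y0)*s+4),0,.35,(0,255,255),1)
    cv2.imwrite(fn,c)
E
python3 - <<'E'
from h import *
t=cv2.imread("pics/top0.png"); 
crop(t,205,135,365,255,5,"pics/t1.png"); crop(t,375,210,445,270,10,"pics/t2.png")
c=cam("top")
for n,uv,z in [("base",(238,228),.02),("blue",(237,293),.02),("thick",(272,178),.05),("thin",(350,163),.03),("rack",(407,240),.045),("mat",(319,241),.003)]: print(n,atz(c,uv,z).round(3))
E
```

```text
base [0.488 0.229 0.02 ]
blue [0.306 0.234 0.02 ]
thick [0.624 0.126 0.05 ]
thin [ 0.664 -0.094  0.03 ]
rack [ 0.441 -0.244  0.045]
mat [ 0.445 -0.     0.003]
```

View pics/t1.png

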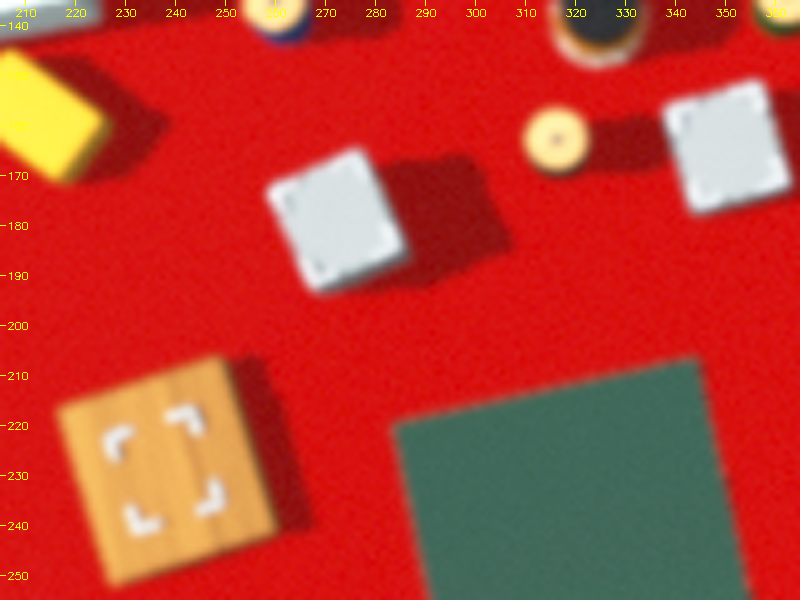

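View pics/t2.png

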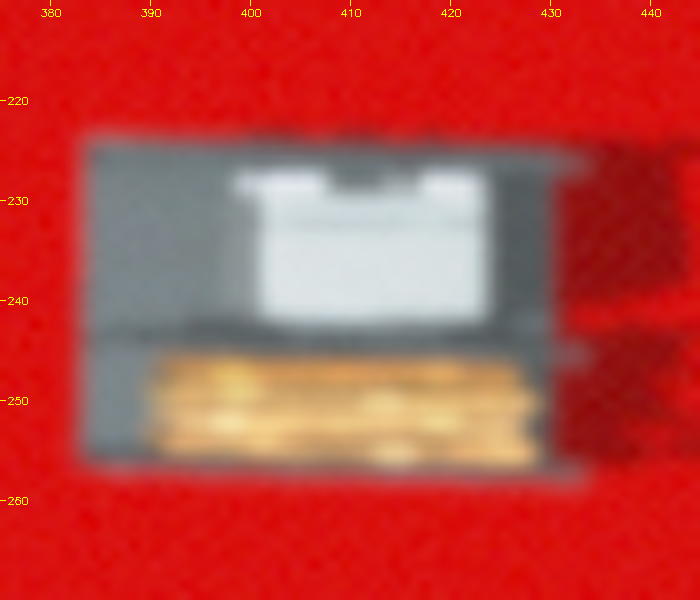

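The enlarged crop confirms the wooden base with white beads, with corners near (217,217), (249,207), (260,241) and (227,252). The blue one is not it. In the rack the tin's lid and beads face image-up (+x) and the boards are on the robot's side. The thick tin shows more side wall than the thin one. I'll move over the rack first to look with the wrist camera.

```bash
cat >> h.py <<'E'
def go(p,yaw,tilt=0,o=None):
    """tool pose: pointing down, tool x at yaw; then tilt about tool y (+ = tool z towards tool +x). prints shift mm & turn from current."""
    o=o or get_obs()
    Rn=R.from_euler("xyz",o["eef_rot"]); Rt=R.from_euler("xyz",[np.pi,0,yaw])*R.from_rotvec([0,tilt,0])
    l=Rn.inv().apply(np.array(p)-o["ee_pos"])*1000; t=(Rn.inv()*Rt).as_rotvec()
    print("lin",l.round(1),"turn",t.round(4),"rows>=",round(max(np.linalg.norm(l)/62.5,np.degrees(np.linalg.norm(t))/10.7),1))
E
python3 - <<'E'
from h import *
go([.44,-.244,.2],0)
E
```

```text
lin [ 328.2 -168.5    5.2] turn [-1.000e-03  1.000e-04  3.538e-01] rows>= 5.9
```

Request:
play_rows:
  moves:
    - {"claw": 1,"linear": [328,-168,5],"turn": [0,0,0.354]}
    - {"claw": 1,"linear": [328,-168,5],"turn": [0,0,0.354]}
    - {"claw": 1,"linear": [328,-168,5],"turn": [0,0,0.354]}
    - {"claw": 1,"linear": [328,-168,5],"turn": [0,0,0.354]}
    - {"claw": 1,"linear": [328,-168,5],"turn": [0,0,0.354]}
    - {"claw": 1,"linear": [328,-168,5],"turn": [0,0,0.354]}
    - {"claw": 1,"linear": [328,-168,5],"turn": [0,0,0.354]}

```text
time_s: 0.98
ee_pos: [0.4417, -0.2416, 0.1997]
eef_rot: [-3.14, 0.001, 0.005]
force: [0.3, 0.5, 0.9]
grip_width: 0.0938
```

Run:
```python
from h import *
o=get_obs(); print(o["time_s"],o["ee_pos"].round(4),o["eef_rot"].round(4),o["qpos"].round(3),o["joint_vel"].round(3))
im=vision.camera("wrist"); cv2.imwrite("pics/w1.png",im); np.save("w1.npy",np.r_[o["ee_pos"],o["eef_rot"]])
```

```text
0.975 [ 0.4417 -0.2416  0.1997] [-3.1399e+00  7.0000e-04  4.8000e-03] [-5.740e-01  2.020e-01  1.657e+00  1.000e-03  1.284e+00  9.920e-01] [-0.088 -0.011  0.015 -0.013  0.001 -0.06 ]
```

View pics/w1.png

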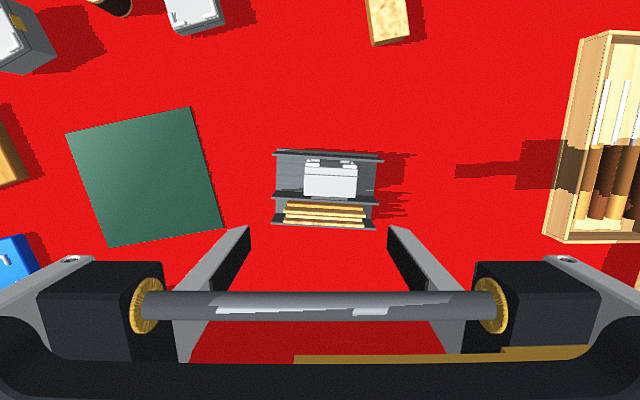

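Run:
```python
from h import *
t=cv2.imread("pics/w1.png"); crop(t,262,140,392,235,6,"pics/w1c.png")
```

```text
(no output)
```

View pics/w1c.png

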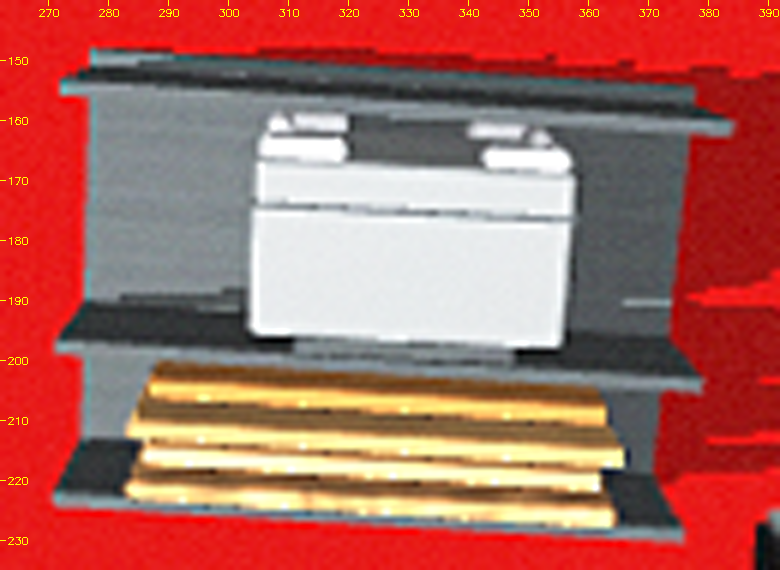

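Run:
```python
from h import *
a=np.load("w1.npy"); c=cam("wrist",dict(ee_pos=a[:3],eef_rot=a[3:]))
print("cam",c[2][:3,3])
for uv in [(303.5,195.5),(355.5,197.5),(357.5,168),(305,166.5),(304,174),(358,176)]: print(uv,atz(c,uv,.062).round(4))
print("plates z.045")
for uv in [(272,155.5),(384,161.5),(271.5,198),(378,204.5),(271,224),(376,229.5)]: print(uv,atz(c,uv,.045).round(4))
ct=cam("top")
for uv in [(401,242),(423.7,242),(423.7,232),(401,232)]: print(uv,atz(ct,uv,.062).round(4))
```

```text
cam [ 0.51400475 -0.24217187  0.37847308]
(303.5, 195.5) [ 0.4396 -0.2244  0.062 ]
(355.5, 197.5) [ 0.4374 -0.2852  0.062 ]
(357.5, 168) [ 0.472  -0.2862  0.062 ]
(305, 166.5) [ 0.4734 -0.2264  0.062 ]
(304, 174) [ 0.4648 -0.2252  0.062 ]
(358, 176) [ 0.4628 -0.2871  0.062 ]
plates z.045
(272, 155.5) [ 0.4842 -0.1865  0.045 ]
(384, 161.5) [ 0.4777 -0.32    0.045 ]
(271.5, 198) [ 0.4322 -0.1839  0.045 ]
(378, 204.5) [ 0.4245 -0.3158  0.045 ]
(271, 224) [ 0.3984 -0.182   0.045 ]
(376, 229.5) [ 0.3916 -0.3151  0.045 ]
(401, 242) [ 0.4369 -0.2244  0.062 ]
(423.7, 242) [ 0.4351 -0.2865  0.062 ]
(423.7, 232) [ 0.4623 -0.2877  0.062 ]
(401, 232) [ 0.4642 -0.2255  0.062 ]
```

The wrist crop shows the tin's upper side face with corners (304,196), (356,198), (358,168) and (305,167). Intersected at z=62 mm this gives about 61 x 34 mm, as it should (62 x 35). The body centre is about (0.4555, -0.2556). Next I'll look at the tins and base.

Request:
play_rows:
  moves:
    - {"claw": 1,"linear": [60,-310,0],"turn": [0,0,0]}
    - {"claw": 1,"linear": [60,-310,0],"turn": [0,0,0]}
    - {"claw": 1,"linear": [60,-310,0],"turn": [0,0,0]}
    - {"claw": 1,"linear": [60,-310,0],"turn": [0,0,0]}
    - {"claw": 1,"linear": [60,-310,0],"turn": [0,0,0]}
    - {"claw": 1,"linear": [60,-310,0],"turn": [0,0,0]}
    - {"claw": 1,"linear": [60,-310,0],"turn": [0,0,0]}

```text
time_s: 1.9
ee_pos: [0.4995, 0.0659, 0.1999]
eef_rot: [-3.141, 0.001, 0.002]
force: [0.5, 0.3, -0.5]
grip_width: 0.0941
```

Run:
```python
from h import *
o=get_obs(); print(o["time_s"],o["ee_pos"].round(4),o["eef_rot"].round(4),o["joint_vel"].round(3))
im=vision.camera("wrist"); cv2.imwrite("pics/w2.png",im); np.save("w2.npy",np.r_[o["ee_pos"],o["eef_rot"]])
```

```text
1.9 [0.4995 0.0659 0.1999] [-3.1405e+00  1.5000e-03  2.5000e-03] [-0.026 -0.006  0.007  0.    -0.001 -0.004]
```

View pics/w2.png

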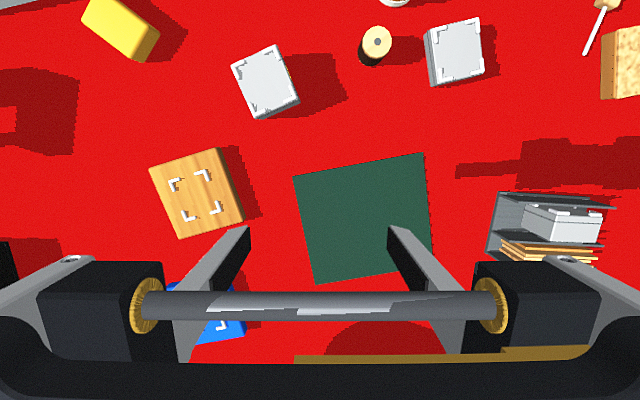

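Run:
```python
from h import *
t=cv2.imread("pics/w2.png"); crop(t,215,30,315,130,6,"pics/w2a.png");crop(t,140,140,250,245,5,"pics/w2b.png");crop(t,400,5,500,95,6,"pics/w2c.png")
a=np.hstack([cv2.resize(cv2.imread(f"pics/w2{k}.png"),(600,600)) for k in "ab"]);
```

```text
(no output)
```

View pics/w2a.png

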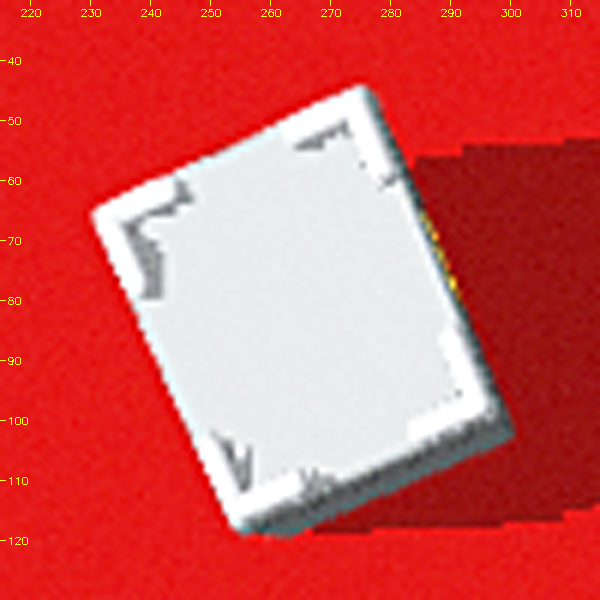

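View pics/w2b.png

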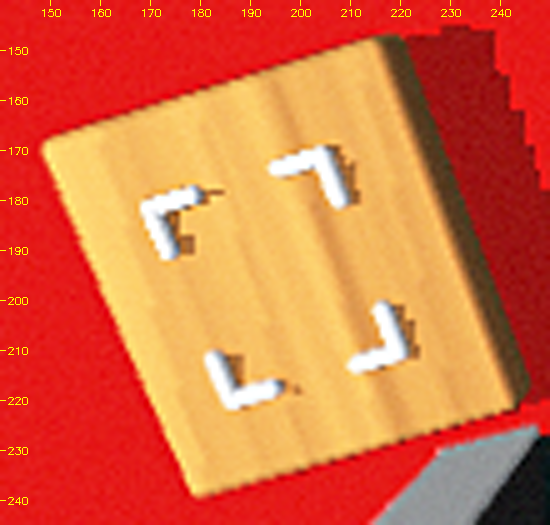

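View pics/w2c.png

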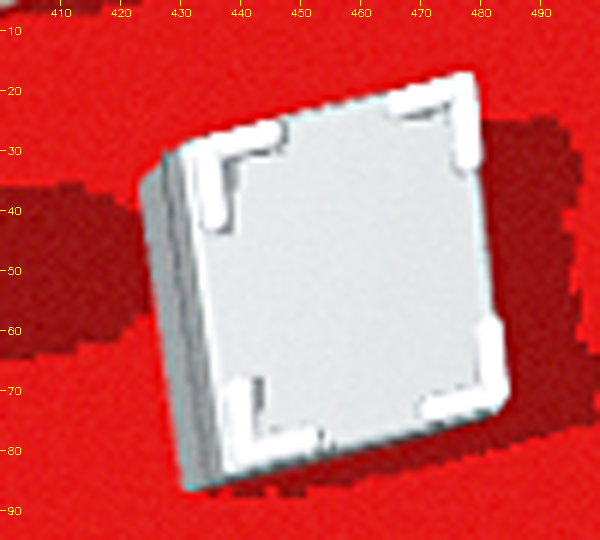

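```bash
cat > fit.py <<'E'
from h import *
from scipy.optimize import least_squares
def rectfit(c,uvs,z,lx,ly,p0):
    # uvs order: (-x,+y)... use given local corner list: (+x,+y),(+x,-y),(-x,-y),(-x,+y)
    L=np.array([[1,1],[1,-1],[-1,-1],[-1,1]])*[lx/2,ly/2]
    def P(p):
        cs,s=np.cos(p[2]),np.sin(p[2]); q=L@np.array([[cs,s],[-s,cs]])+p[:2]
        return np.c_[q,np.full(4,z)]
    r=least_squares(lambda p:(proj(c,P(p))-uvs).ravel(),p0,x_scale=[.01,.01,.1])
    print(r.x.round(4),"yaw deg",np.degrees(r.x[2]).round(2),"res px",r.fun.reshape(4,2).round(1).tolist())
    W=np.array([atz(c,u,z)[:2] for u in uvs]); print("  sides",[round(1000*np.linalg.norm(W[i]-W[(i+1)%4]),1) for i in range(4)])
    return r.x
E
python3 - <<'E'
from fit import *
a=np.load("w2.npy"); c=cam("wrist",dict(ee_pos=a[:3],eef_rot=a[3:])); ct=cam("top")
print("thick");rectfit(c,[(230.5,65),(276,44),(298.5,98),(254,118.5)],.054,.062,.056,[.62,.12,.47])
print(" top");rectfit(ct,[(258.3,172.5),(277.3,164.7),(287.3,184.8),(268.5,193.5)],.052,.062,.056,[.62,.12,.47])
print("thin");rectfit(c,[(431.5,29.5),(478.5,17),(484.5,71),(437.5,83.5)],.034,.062,.056,[.66,-.1,.23])
print(" top");rectfit(ct,[(337.8,156),(357.7,151),(363,172.3),(343.5,177.8)],.032,.062,.056,[.66,-.1,.23])
print("base");rectfit(c,[(148.5,168.5),(216,147.5),(243.5,221.5),(179,239.5)],.02,.105,.098,[.48,.23,.31])
print(" top");rectfit(ct,[(217,216.6),(249.4,206.6),(260.4,241),(227.4,252)],.02,.105,.098,[.48,.23,.31])
print("beads (outer corners?)");W=[atz(c,u,.024)[:2] for u in [(168,181),(206,169.5),(222,211.5),(186,221.5)]];print(np.round(W,4),np.mean(W,0))
E
```

```text
thick
[0.6225 0.1242 0.3957] yaw deg 22.67 res px [[-1.3, -0.3], [0.3, -1.5], [1.1, 1.1], [-0.1, 0.9]]
  sides [np.float64(53.9), np.float64(59.3), np.float64(54.8), np.float64(60.3)]
 top
[0.6216 0.1231 0.4126] yaw deg 23.64 res px [[0.8, 0.6], [0.0, -0.1], [-0.6, -0.2], [-0.1, -0.3]]
  sides [np.float64(57.2), np.float64(63.1), np.float64(57.4), np.float64(65.5)]
thin
[ 0.6601 -0.0931  0.2464] yaw deg 14.12 res px [[-1.8, -1.7], [0.4, -1.6], [0.9, 2.2], [0.6, 1.5]]
  sides [np.float64(53.6), np.float64(57.9), np.float64(55.6), np.float64(58.1)]
 top
[ 0.6598 -0.0956  0.2238] yaw deg 12.82 res px [[0.4, 0.2], [-0.4, 0.4], [-0.2, 0.0], [0.2, -0.6]]
  sides [np.float64(58.5), np.float64(62.8), np.float64(57.5), np.float64(64.4)]
base
[0.4869 0.2276 0.2817] yaw deg 16.14 res px [[-1.3, -0.3], [0.6, -0.8], [1.0, 0.6], [-0.4, 0.9]]
  sides [np.float64(95.4), np.float64(103.1), np.float64(95.9), np.float64(103.0)]
 top
[0.4855 0.2273 0.2827] yaw deg 16.2 res px [[-0.3, 0.1], [0.2, -0.4], [0.1, 0.4], [0.1, -0.0]]
  sides [np.float64(96.4), np.float64(102.8), np.float64(98.3), np.float64(105.0)]
beads (outer corners?)
[[0.5074 0.2616]
 [0.5224 0.21  ]
 [0.4662 0.194 ]
 [0.452  0.2443]] [0.487003   0.22747798]
```

Wrist and top views agree to within about 1.5 mm: thick (0.622, 0.124, yaw 0.405), thin (0.660, -0.094, 0.237), base (0.4865, 0.2275, 0.282). The measured sides match the sizes given. Next is the move over the thick tin.

Run:
```python
from h import *
go([.622,.1237,.1],.405); go([.622,.1237,.016],.405)
```

```text
lin [122.7 -58.   99.9] turn [-0.0013  0.0011 -0.4034] rows>= 2.7
lin [122.8 -57.9 183.9] turn [-0.0013  0.0011 -0.4034] rows>= 3.7
```

Request:
play_rows:
  moves:
    - {"claw": 1,"linear": [123,-58,100],"turn": [-0.001,0.001,-0.403]}
    - {"claw": 1,"linear": [123,-58,100],"turn": [-0.001,0.001,-0.403]}
    - {"claw": 1,"linear": [123,-58,100],"turn": [-0.001,0.001,-0.403]}
    - {"claw": 1,"linear": [123,-58,100],"turn": [-0.001,0.001,-0.403]}
    - {"claw": 1,"linear": [123,-58,120],"turn": [-0.001,0.001,-0.403]}
    - {"claw": 1,"linear": [123,-58,150],"turn": [-0.001,0.001,-0.403]}
    - {"claw": 1,"linear": [123,-58,184],"turn": [-0.001,0.001,-0.403]}
    - {"claw": 1,"linear": [123,-58,184],"turn": [-0.001,0.001,-0.403]}

```text
time_s: 2.95
ee_pos: [0.6205, 0.1226, 0.0143]
eef_rot: [-3.14, 0.003, 0.403]
force: [-0.8, -0.4, -0.4]
grip_width: 0.094
```

Run:
```python
from h import *
go([.622,.1237,.016],.405)
go([.622,.1237,.115],.405)
```

```text
lin [ 1.8 -0.5 -1.8] turn [-0.0012  0.0035 -0.0018] rows>= 0.0
lin [   1.4   -0.6 -100.8] turn [-0.0012  0.0035 -0.0018] rows>= 1.6
```

Request:
play_rows:
  moves:
    - {"claw": 0.9,"linear": [2,0,-2],"turn": [-0.001,0.003,-0.002]}
    - {"claw": 0,"linear": [2,0,-2],"turn": [-0.001,0.003,-0.002]}
    - {"claw": 0,"linear": [2,0,-2],"turn": [-0.001,0.003,-0.002]}
    - {"claw": 0,"linear": [2,0,-2],"turn": [-0.001,0.003,-0.002]}
    - {"claw": 0,"linear": [2,0,-2],"turn": [-0.001,0.003,-0.002]}
    - {"claw": 0,"linear": [2,0,-2],"turn": [-0.001,0.003,-0.002]}
  force: 30

```text
time_s: 3.7
ee_pos: [0.6224, 0.1237, 0.0167]
eef_rot: [-3.141, 0.0, 0.405]
force: [-3.0, 2.5, 5.7]
grip_width: 0.0556
```

Run:
```python
from h import *
o=get_obs(); print(o["ee_pos"].round(4),o["eef_rot"].round(4),o["grip_width"])
go([.622,.1237,.115],.405)
```

```text
[0.6224 0.1237 0.0167] [-3.1411e+00  2.0000e-04  4.0530e-01] 0.05560800929971226
lin [ -0.4  -0.2 -98.3] turn [-0.0005  0.0002  0.0003] rows>= 1.6
```

Run:
```python
from h import *
go([.4865,.2275,.09],.282)
```

```text
lin [ -84.  -149.   -73.2] turn [-0.0005  0.0002  0.1233] rows>= 3.0
```

Request:
play_rows:
  moves:
    - {"claw": 0,"linear": [0,0,-30],"turn": [0,0,0]}
    - {"claw": 0,"linear": [0,0,-73],"turn": [0,0,0]}
    - {"claw": 0,"linear": [-28,-50,-73],"turn": [0,0,0.04]}
    - {"claw": 0,"linear": [-56,-100,-73],"turn": [0,0,0.08]}
    - {"claw": 0,"linear": [-84,-149,-73],"turn": [0,0,0.123]}
    - {"claw": 0,"linear": [-84,-149,-73],"turn": [0,0,0.123]}
    - {"claw": 0,"linear": [-84,-149,-73],"turn": [0,0,0.123]}

```text
time_s: 4.58
ee_pos: [0.4867, 0.2274, 0.0897]
eef_rot: [-3.141, 0.0, 0.283]
force: [0.6, -0.4, -3.9]
grip_width: 0.0558
```

Run:
```python
from h import *
go([.4865,.2275,.09],.282)
o=get_obs(); im=vision.camera("wrist"); cv2.imwrite("pics/w3.png",im); np.save("w3.npy",np.r_[o["ee_pos"],o["eef_rot"]])
crop(im,180,130,460,330,2,"pics/w3c.png",20)
```

```text
lin [-0.2 -0.2 -0.3] turn [-0.0002  0.0001  0.0009] rows>= 0.0
```

View pics/w3.png

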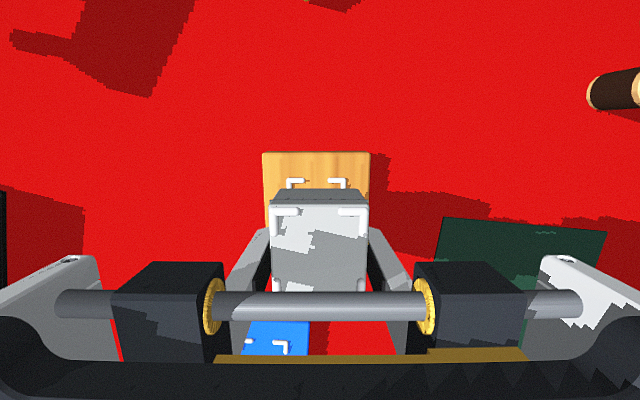

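```bash
cat > ov.py <<'E'
from fit import *
L4=np.array([[1,1],[1,-1],[-1,-1],[-1,1]])
def rect(p,yaw,lx,ly,z):
    q=L4*[lx/2,ly/2]; c,s=np.cos(yaw),np.sin(yaw)
    return np.c_[q@np.array([[c,s],[-s,c]])+np.array(p)[:2],np.full(4,z)]
def draw(im,c,P,col,s,x0,y0):
    u=(proj(c,P)-[x0,y0]+.5)*s-.5
    cv2.polylines(im,[np.round(u).astype(int)],True,col,1)
E
python3 - <<'E'
from ov import *
a=np.load("w3.npy"); o=dict(ee_pos=a[:3],eef_rot=a[3:]); c=cam("wrist",o); im=cv2.imread("pics/w3.png")
x0,y0,x1,y1,s=245,140,390,240,5
k=cv2.resize(im[y0:y1,x0:x1],None,fx=s,fy=s,interpolation=cv2.INTER_CUBIC)
z=a[2]-.0167
draw(k,c,rect(a,a[5],.062,.056,z+.05),(255,0,0),s,x0,y0)
draw(k,c,rect(a,a[5],.062,.056,z+.005),(0,255,0),s,x0,y0)
draw(k,c,rect([.4865,.2275],.282,.105,.098,.02),(255,0,255),s,x0,y0)
draw(k,c,rect([.4865,.2275],.282,.050,.044,.02),(255,0,255),s,x0,y0)
cv2.imwrite("pics/w3d.png",k)
E
```

```text
(no output)
```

View pics/w3d.png

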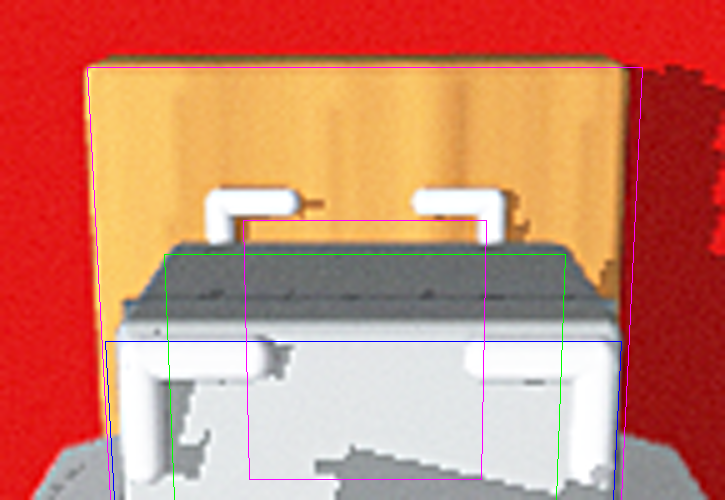

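The held lid (corners about (269,205) and (369,205)) and the base beads (outer (286,178) to (346,178)) show the tin about 2 mm too far to the right. It is aligned fore-aft. I'll shift 2 mm left (tool -y) and go down.

Request:
play_rows:
  moves:
    - {"claw": 0,"linear": [0,-2,15],"turn": [0,0,0]}
    - {"claw": 0,"linear": [0,-2,28],"turn": [0,0,0]}
    - {"claw": 0,"linear": [0,-2,38],"turn": [0,0,0]}
    - {"claw": 0,"linear": [0,-2,43],"turn": [0,0,0]}
    - {"claw": 0,"linear": [0,-2,43],"turn": [0,0,0]}

```text
time_s: 5.25
ee_pos: [0.4864, 0.2289, 0.0463]
eef_rot: [-3.141, 0.001, 0.282]
force: [-0.5, 0.1, -3.2]
grip_width: 0.0556
```

Run:
```python
from h import *
o=get_obs(); print(o["ee_pos"].round(4)); im=vision.camera("wrist"); s=vision.camera("scene")
cv2.imwrite("pics/w4.png",im); cv2.imwrite("pics/s4.png",s)
crop(im,245,140,390,240,5,"pics/w4c.png",20); crop(s,390,170,490,270,6,"pics/s4c.png",20)
```

```text
[0.4864 0.2289 0.0463]
```

View pics/w4c.png

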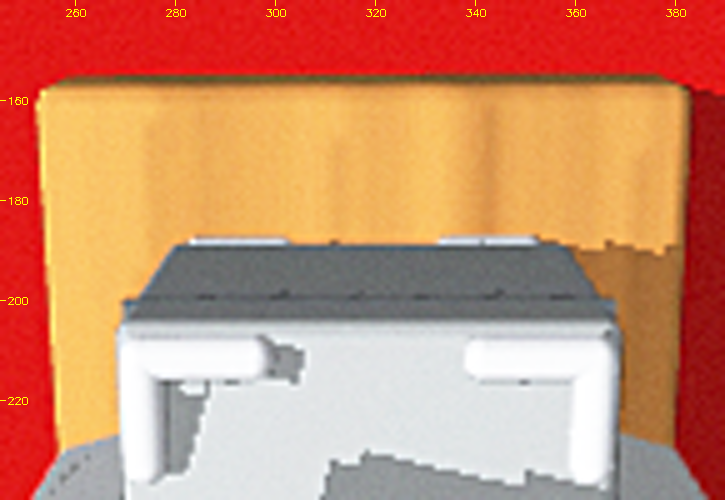

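View pics/s4c.png

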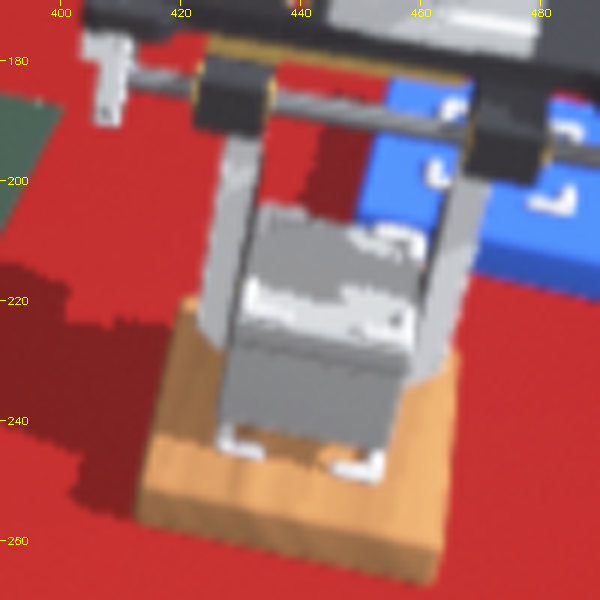

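```bash
cat >> h.py <<'E'
def camw(o,s=.97):
    K,d,M=cam("wrist",o); K=K.copy(); K[0,0]*=s;K[1,1]*=s; return K,d,M
E
python3 - <<'E'
from ov import *
o=get_obs(); c=camw(o); p=o["ee_pos"]; y=o["eef_rot"][2]; b=p[2]-.0167
def pt(dx,dy,z,q=p,yy=y): return [q[0]+np.cos(yy)*dx-np.sin(yy)*dy,q[1]+np.sin(yy)*dx+np.cos(yy)*dy,z]
B=[.4859,.2295]
# zero offset prediction & px per mm fwd
for n,q,yy,z,dx,obs in [("lid",p,y,b+.05,.031,204.5),("bodybot",p,y,b+.005,.031,188.8),("base front",B,.282,.02,.0525,157.5)]:
    u=proj(c,[pt(dx,0,z,q,yy),pt(dx+.001,0,z,q,yy)]); print(n,u[0],"obs row",obs,"offset mm",(obs-u[0][1])/(u[1]-u[0])[1])
E
```

```text
lid [317.24617695 207.63082378] obs row 204.5 offset mm 1.814773077519972
bodybot [317.55072371 190.74352257] obs row 188.8 offset mm 1.4293495143974149
base front [316.7348247  159.57515576] obs row 157.5 offset mm 1.559448357621151
```

Relative to the base, the tin is centred to within about 0.5 mm both ways. Lower to seat and release.

Request:
play_rows:
  moves:
    - {"claw": 0,"linear": [0,0,5],"turn": [0,0,0]}
    - {"claw": 0,"linear": [0,0,9],"turn": [0,0,0]}
    - {"claw": 0,"linear": [0,0,10],"turn": [0,0,0]}
    - {"claw": 0,"linear": [0,0,10],"turn": [0,0,0]}

```text
time_s: 5.85
ee_pos: [0.4867, 0.2291, 0.0369]
eef_rot: [-3.141, -0.0, 0.282]
force: [0.6, 0.6, -4.1]
grip_width: 0.056
```

Request:
play_rows:
  moves:
    - {"claw": 0,"linear": [0,0,1],"turn": [0,0,0]}
    - {"claw": 0,"linear": [0,0,1.5],"turn": [0,0,0]}

```text
time_s: 6.1
ee_pos: [0.4869, 0.2291, 0.0366]
eef_rot: [-3.141, -0.001, 0.282]
force: [-8.1, -3.5, 17.2]
grip_width: 0.0559
```

Request:
play_rows:
  moves:
    - {"claw": 0.7,"linear": [0,0,0],"turn": [0,0,0]}
    - {"claw": 0.8,"linear": [0,0,0],"turn": [0,0,0]}
    - {"claw": 0.9,"linear": [0,0,0],"turn": [0,0,0]}
    - {"claw": 0.9,"linear": [0,0,-40],"turn": [0,0,0]}
    - {"claw": 1,"linear": [0,0,-100],"turn": [0,0,0]}
    - {"claw": 1,"linear": [0,0,-160],"turn": [0,0,0]}
    - {"claw": 1,"linear": [0,0,-163],"turn": [0,0,0]}

```text
time_s: 6.98
ee_pos: [0.4882, 0.2296, 0.204]
eef_rot: [-3.141, -0.009, 0.282]
force: [-0.2, -0.4, -0.2]
grip_width: 0.0941
```

Run:
```python
from ov import *
o=get_obs(); im=vision.camera("wrist"); t=vision.camera("top")
cv2.imwrite("pics/w5.png",im); crop(im,245,120,405,260,5,"pics/w5c.png",20); crop(t,205,195,275,260,8,"pics/t5c.png")
go([.4555,-.2556,.2],-.045,o=o)
go([.4555,-.2556,.016],-.045,o=o)
print(o["ee_pos"])
```

```text
lin [-166.6  456.9    2.2] turn [-0.0024 -0.0083  0.3272] rows>= 7.8
lin [-168.2  457.1  186.2] turn [-0.0024 -0.0083  0.3272] rows>= 8.3
[0.48824846 0.22963076 0.20402614]
```

View pics/w5c.png

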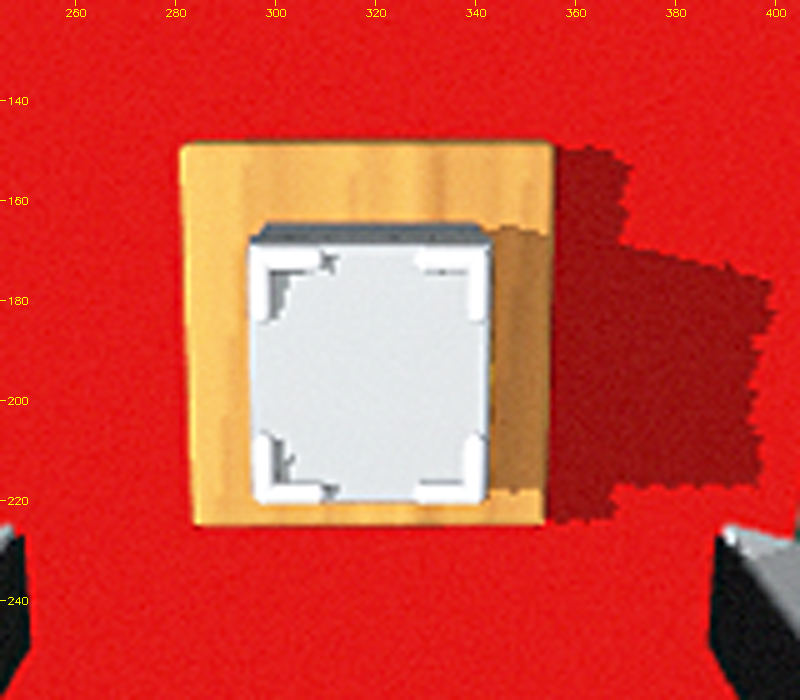

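View pics/t5c.png

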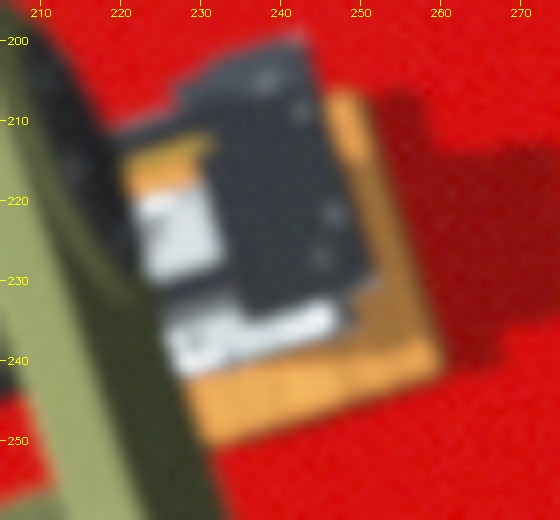

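The thick tin is seated square and centred on the base (lid at (295–342, 168–220), base at (281–355, 148–224)). Next, the rack.

Request:
play_rows:
  moves:
    - {"claw": 1,"linear": [-168,457,2],"turn": [-0.002,-0.008,0.327]}
    - {"claw": 1,"linear": [-168,457,2],"turn": [-0.002,-0.008,0.327]}
    - {"claw": 1,"linear": [-168,457,2],"turn": [-0.002,-0.008,0.327]}
    - {"claw": 1,"linear": [-168,457,2],"turn": [-0.002,-0.008,0.327]}
    - {"claw": 1,"linear": [-168,457,2],"turn": [-0.002,-0.008,0.327]}
    - {"claw": 1,"linear": [-168,457,2],"turn": [-0.002,-0.008,0.327]}
    - {"claw": 1,"linear": [-168,457,2],"turn": [-0.002,-0.008,0.327]}
    - {"claw": 1,"linear": [-168,457,2],"turn": [-0.002,-0.008,0.327]}

```text
time_s: 8.07
ee_pos: [0.4515, -0.2587, 0.1951]
eef_rot: [3.141, 0.009, -0.046]
force: [0.8, -0.2, -0.4]
grip_width: 0.0944
```

Run:
```python
from h import *
go([.4555,-.2556,.1],-.045)
```

```text
lin [ 4.7 -3.3 95.1] turn [ 0.0009  0.0089 -0.0009] rows>= 1.5
```

Request:
play_rows:
  moves:
    - {"claw": 1,"linear": [5,-3,50],"turn": [0.001,0.009,0]}
    - {"claw": 1,"linear": [5,-3,95],"turn": [0.001,0.009,0]}
    - {"claw": 1,"linear": [5,-3,95],"turn": [0.001,0.009,0]}
    - {"claw": 1,"linear": [5,-3,95],"turn": [0.001,0.009,0]}

```text
time_s: 8.57
ee_pos: [0.4562, -0.2561, 0.101]
eef_rot: [3.141, -0.001, -0.046]
force: [0.0, -0.1, 0.4]
grip_width: 0.0941
```

Run:
```python
from ov import *
o=get_obs(); print(o["ee_pos"].round(4),o["eef_rot"].round(4)); im=vision.camera("wrist"); cv2.imwrite("pics/w6.png",im)
crop(im,240,110,400,250,5,"pics/w6c.png",20)
c=camw(o); z=.062
u=proj(c,rect(o["ee_pos"],o["eef_rot"][2],.035,.062,z)); print(u.round(1))
```

```text
[ 0.4562 -0.2561  0.101 ] [ 3.1414e+00 -6.0000e-04 -4.5700e-02]
[[280.5 200. ]
 [355.  199.9]
 [353.7 239.2]
 [281.9 239.3]]
```

View pics/w6c.png

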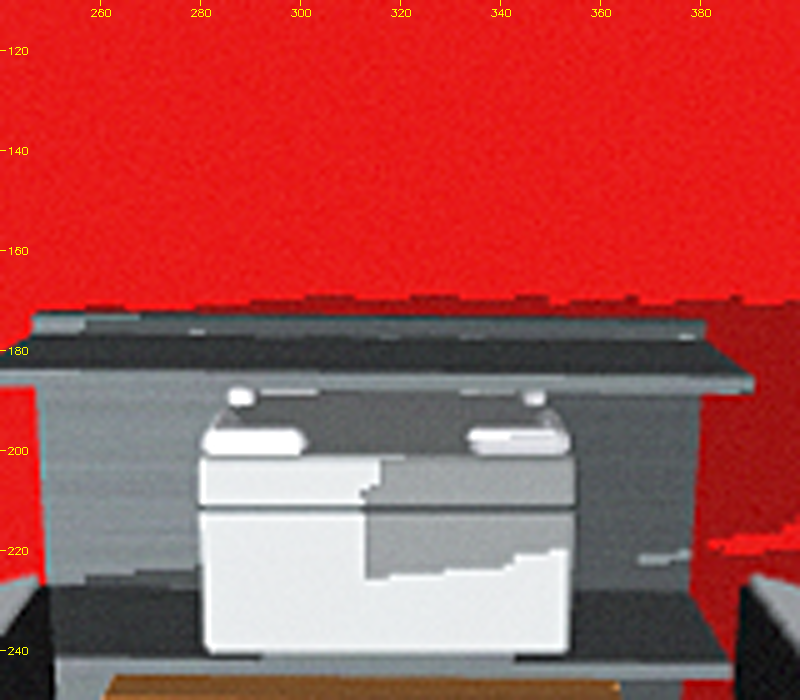

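Predicted and observed upper-face corners agree within 2 px (tin about 1.5 mm nearer the robot), so the fingers will clear the slot. Descend.

Request:
play_rows:
  moves:
    - {"claw": 1,"linear": [-1.5,0,30],"turn": [0,0,0]}
    - {"claw": 1,"linear": [-1.5,0,55],"turn": [0,0,0]}
    - {"claw": 1,"linear": [-1.5,0,75],"turn": [0,0,0]}
    - {"claw": 1,"linear": [-1.5,0,85],"turn": [0,0,0]}
    - {"claw": 1,"linear": [-1.5,0,85],"turn": [0,0,0]}
    - {"claw": 1,"linear": [-1.5,0,85],"turn": [0,0,0]}

```text
time_s: 9.38
ee_pos: [0.4557, -0.2566, 0.0177]
eef_rot: [3.14, -0.003, -0.046]
force: [-0.4, -1.2, 0.2]
grip_width: 0.0939
```

Request:
play_rows:
  moves:
    - {"claw": 0.85,"linear": [-1,0,1.5],"turn": [0,0.002,0]}
    - {"claw": 0,"linear": [-1,0,1.5],"turn": [0,0.002,0]}
    - {"claw": 0,"linear": [-1,0,1.5],"turn": [0,0.002,0]}
    - {"claw": 0,"linear": [-1,0,1.5],"turn": [0,0.002,0]}
    - {"claw": 0,"linear": [-1,0,1.5],"turn": [0,0.002,0]}
    - {"claw": 0,"linear": [-1,0,1.5],"turn": [0,0.002,0]}
  force: 30

```text
time_s: 10.12
ee_pos: [0.4547, -0.2564, 0.0163]
eef_rot: [3.14, -0.005, -0.046]
force: [-1.5, 3.0, 3.4]
grip_width: 0.0618
```

Gripped at 62 mm. Lift it out of the slot.

Request:
play_rows:
  moves:
    - {"claw": 0,"linear": [0,0,-20],"turn": [0,0.005,0]}
    - {"claw": 0,"linear": [0,0,-50],"turn": [0,0.005,0]}
    - {"claw": 0,"linear": [0,0,-90],"turn": [0,0.005,0]}
    - {"claw": 0,"linear": [0,0,-130],"turn": [0,0.005,0]}
    - {"claw": 0,"linear": [0,0,-150],"turn": [0,0.005,0]}
    - {"claw": 0,"linear": [0,0,-150],"turn": [0,0.005,0]}

```text
time_s: 10.88
ee_pos: [0.4543, -0.2565, 0.1683]
eef_rot: [3.138, -0.013, -0.046]
force: [-1.0, 0.4, -4.4]
grip_width: 0.0621
```

Run:
```python
from h import *
o=get_obs();print(o["qpos"].round(3))
go([.45,0,.15],0,0); go([.45,0,.15],0,1.0)
```

```text
[-0.586  0.264  1.657  0.004  1.208  1.029]
lin [ -16.2 -256.1   17.2] turn [ 0.0037 -0.0131 -0.0456] rows>= 4.1
lin [ -16.2 -256.1   17.2] turn [ 0.0262  0.9868 -0.0399] rows>= 5.3
```

Request:
play_rows:
  moves:
    - {"claw": 0,"linear": [-4,-60,8],"turn": [0,0.15,-0.01]}
    - {"claw": 0,"linear": [-8,-120,17],"turn": [0.01,0.3,-0.02]}
    - {"claw": 0,"linear": [-12,-180,17],"turn": [0.02,0.45,-0.03]}
    - {"claw": 0,"linear": [-16,-230,17],"turn": [0.026,0.6,-0.04]}
    - {"claw": 0,"linear": [-16,-256,17],"turn": [0.026,0.75,-0.04]}
    - {"claw": 0,"linear": [-16,-256,17],"turn": [0.026,0.9,-0.04]}
    - {"claw": 0,"linear": [-16,-256,17],"turn": [0.026,0.987,-0.04]}
    - {"claw": 0,"linear": [-16,-256,17],"turn": [0.026,0.987,-0.04]}

```text
time_s: 11.88
ee_pos: [0.45, 0.0235, 0.1477]
eef_rot: [-3.05, -0.852, -0.001]
force: [0.7, -0.8, -3.6]
grip_width: 0.0617
```

Run:
```python
from h import *
o=get_obs();print(o["qpos"].round(3),o["ee_pos"].round(4)); 
Rm=R.from_euler("xyz",o["eef_rot"]).as_matrix(); print(Rm.round(3), "tilt",np.degrees(np.arccos(-Rm[2,2])))
im=vision.camera("scene"); crop(im,240,100,500,290,3,"pics/s7c.png",20)
```

```text
[-0.153 -0.185  2.435  1.315  0.213  0.159] [0.45   0.0235 0.1477]
[[ 0.659  0.068  0.749]
 [-0.    -0.996  0.091]
 [ 0.753 -0.06  -0.656]] tilt 49.02185139778885
```

View pics/s7c.png

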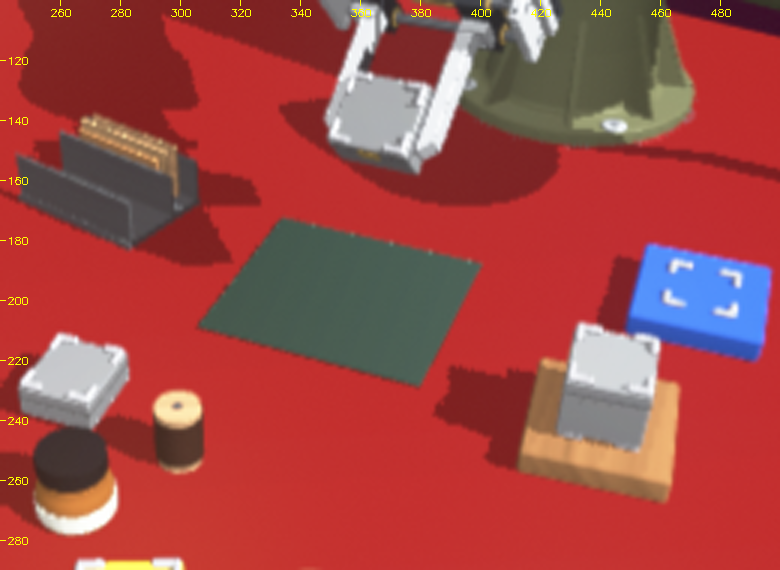

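The scene view shows the held tin tilting lid up above the mat. The arm is folded near its limit (tilt reached 49 deg, q3 2.44, q5 0.2). I'll move further out and lower for more room.

Run:
```python
from h import *
go([.52,0,.09],0,0.9)
```

```text
lin [ 2.7 32.  88.1] turn [-0.0922  0.0459 -0.0025] rows>= 1.5
```

Request:
play_rows:
  moves:
    - {"claw": 0,"linear": [1,16,44],"turn": [-0.05,0.02,0]}
    - {"claw": 0,"linear": [3,32,88],"turn": [-0.092,0.046,-0.002]}
    - {"claw": 0,"linear": [3,32,88],"turn": [-0.092,0.046,-0.002]}
    - {"claw": 0,"linear": [3,32,88],"turn": [-0.092,0.046,-0.002]}
    - {"claw": 0,"linear": [3,32,88],"turn": [-0.092,0.046,-0.002]}

```text
time_s: 12.55
ee_pos: [0.5164, 0.005, 0.0958]
eef_rot: [-3.12, -0.901, -0.004]
force: [-0.1, -0.2, -2.9]
grip_width: 0.0618
```

Run:
```python
from h import *
o=get_obs();print(o["qpos"].round(3),o["ee_pos"].round(4)); 
Rm=R.from_euler("xyz",o["eef_rot"]).as_matrix(); print(Rm.round(3), "tilt",np.degrees(np.arccos(-Rm[2,2])))
go([.52,0,.028],0,0.95)
```

```text
[-0.121  0.138  2.339  2.683  0.258 -1.198] [0.5164 0.005  0.0958]
[[ 0.621  0.013  0.784]
 [-0.003 -1.     0.019]
 [ 0.784 -0.014 -0.621]] tilt 51.640162041055085
lin [-50.9   6.   44.8] turn [-0.0185  0.0489 -0.0032] rows>= 1.1
```

Request:
play_rows:
  moves:
    - {"claw": 0,"linear": [-25,6,22],"turn": [-0.018,0.02,-0.003]}
    - {"claw": 0,"linear": [-38,6,33],"turn": [-0.018,0.049,-0.003]}
    - {"claw": 0,"linear": [-51,6,45],"turn": [-0.018,0.049,-0.003]}
    - {"claw": 0,"linear": [-51,6,45],"turn": [-0.018,0.049,-0.003]}
    - {"claw": 0,"linear": [-51,6,45],"turn": [-0.018,0.049,-0.003]}

```text
time_s: 13.18
ee_pos: [0.52, 0.0003, 0.0281]
eef_rot: [-3.139, -0.95, -0.001]
force: [0.7, -0.4, -2.9]
grip_width: 0.0618
```

Run:
```python
from h import *
o=get_obs();print(o["qpos"].round(3),o["ee_pos"].round(4)); 
Rm=R.from_euler("xyz",o["eef_rot"]).as_matrix(); print(Rm.round(3), "tilt",np.degrees(np.arccos(-Rm[2,2])))
im=vision.camera("scene"); crop(im,250,70,490,250,3,"pics/s8c.png",20)
go([.52,0,.022],0,0.95)
```

```text
[-0.123  0.389  2.352  2.948  0.554 -1.477] [5.20e-01 3.00e-04 2.81e-02]
[[ 0.582  0.001  0.813]
 [-0.    -1.     0.002]
 [ 0.813 -0.001 -0.582]] tilt 54.40592369431788
lin [-5.4  0.2  3.6] turn [-0.0013 -0.0005 -0.0003] rows>= 0.1
```

View pics/s8c.png

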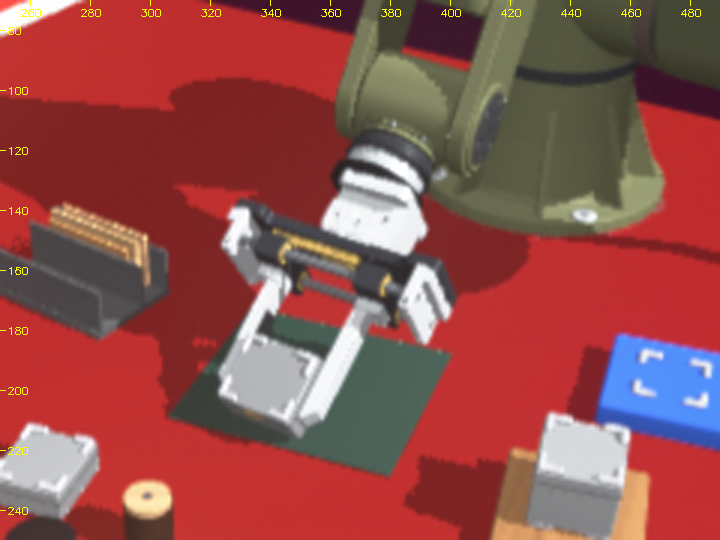

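The tool is well conditioned at 54 deg tilt, but the tin's lower edge is close to the mat's far border. I'll back up 28 mm, then lower to contact.

Run:
```python
from h import *
go([.492,0,.028],0,0.95);go([.492,0,.0225],0,0.95)
```

```text
lin [-16.8   0.2 -22.7] turn [-0.0013 -0.0005 -0.0003] rows>= 0.5
lin [-21.2   0.2 -19.5] turn [-0.0013 -0.0005 -0.0003] rows>= 0.5
```

Request:
play_rows:
  moves:
    - {"claw": 0,"linear": [-17,0,-23],"turn": [0,0,0]}
    - {"claw": 0,"linear": [-17,0,-23],"turn": [0,0,0]}
    - {"claw": 0,"linear": [-19,0,-21],"turn": [0,0,0]}
    - {"claw": 0,"linear": [-21,0,-19.5],"turn": [0,0,0]}
    - {"claw": 0,"linear": [-21,0,-19.5],"turn": [0,0,0]}

```text
time_s: 13.85
ee_pos: [0.4926, 0.0002, 0.0227]
eef_rot: [-3.14, -0.951, -0.001]
force: [1.0, -0.8, -2.0]
grip_width: 0.0618
```

Run:
```python
from h import *
o=get_obs();print(o["qpos"].round(3),o["ee_pos"].round(4),o["force"].round(1)); 
go([.492,0,.0215],0,0.95);go([.492,0,.0205],0,0.95)
```

```text
[-0.136  0.381  2.417  2.946  0.612 -1.489] [4.926e-01 2.000e-04 2.270e-02] [ 1.  -0.8 -2. ]
lin [-1.4  0.2  0.2] turn [-0.0014 -0.0011 -0.0003] rows>= 0.0
lin [-2.2  0.2  0.8] turn [-0.0014 -0.0011 -0.0003] rows>= 0.0
```

Request:
play_rows:
  moves:
    - {"claw": 0,"linear": [-0.8,0,0.6],"turn": [0,0,0]}
    - {"claw": 0,"linear": [-1.6,0,1.2],"turn": [0,0,0]}

```text
time_s: 14.1
ee_pos: [0.4931, 0.0002, 0.0221]
eef_rot: [-3.14, -0.955, -0.001]
force: [-27.4, 0.3, 34.3]
grip_width: 0.0618
```

Request:
play_rows:
  moves:
    - {"claw": 0,"linear": [0.5,0,-0.4],"turn": [0,0,0]}
    - {"claw": 0.75,"linear": [0.5,0,-0.4],"turn": [0,0,0]}
    - {"claw": 0.95,"linear": [0.5,0,-0.4],"turn": [0,0,0]}
    - {"claw": 1,"linear": [0.5,0,-0.4],"turn": [0,0,0]}
    - {"claw": 1,"linear": [0.5,0,-0.4],"turn": [0,0,0]}
    - {"claw": 1,"linear": [0.5,0,-0.4],"turn": [0,0,0]}

```text
time_s: 14.85
ee_pos: [0.4931, 0.0002, 0.0227]
eef_rot: [-3.14, -0.955, -0.001]
force: [-0.4, 0.3, 0.1]
grip_width: 0.0938
```

Run:
```python
from h import *
im=vision.camera("scene"); crop(im,250,70,490,250,3,"pics/s9c.png",20)
```

```text
(no output)
```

View pics/s9c.png

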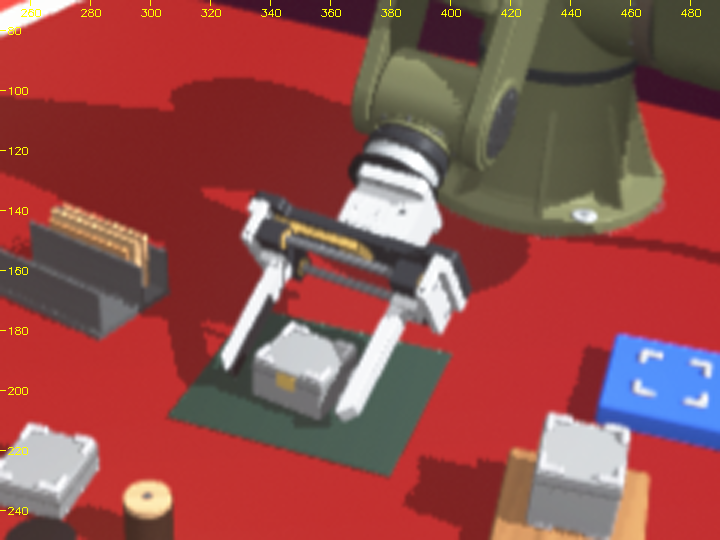

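The tin lies flat on the mat, lid up (about (350,190) in the scene view). I'll raise the tool straight up, then turn it upright.

Run:
```python
from h import *
go([.50,0,.12],0,0.95);go([.50,0,.2],0,0.)
```

```text
lin [ 83.4   0.1 -50.5] turn [-0.0015 -0.0054 -0.0003] rows>= 1.6
lin [148.8   0.  -96.7] turn [-1.500e-03 -9.554e-01  4.000e-04] rows>= 5.1
```

Request:
play_rows:
  moves:
    - {"claw": 1,"linear": [41,0,-25],"turn": [0,0,0]}
    - {"claw": 1,"linear": [83,0,-50],"turn": [0,0,0]}
    - {"claw": 1,"linear": [115,0,-75],"turn": [0,-0.15,0]}
    - {"claw": 1,"linear": [149,0,-97],"turn": [0,-0.35,0]}
    - {"claw": 1,"linear": [149,0,-97],"turn": [0,-0.55,0]}
    - {"claw": 1,"linear": [149,0,-97],"turn": [0,-0.75,0]}
    - {"claw": 1,"linear": [149,0,-97],"turn": [0,-0.955,0]}
    - {"claw": 1,"linear": [149,0,-97],"turn": [0,-0.955,0]}

```text
time_s: 15.9
ee_pos: [0.5121, 0.0328, 0.1922]
eef_rot: [-2.915, -0.83, 0.02]
force: [0.5, 1.0, 0.2]
grip_width: 0.0939
```

Run:
```python
from h import *
o=get_obs();print(o["qpos"].round(3),o["ee_pos"].round(4),o["force"].round(1)); 
go([.45,0,.2],0,0.);go([.45,0,.2],1.57,0.)
```

```text
[-0.214 -0.09   2.225  1.072  0.454  0.374] [0.5121 0.0328 0.1922] [0.5 1.  0.2]
lin [-36.5  19.2 -57.4] turn [-0.2214 -0.8248  0.1127] rows>= 4.6
lin [-36.5  19.2 -57.4] turn [ 0.4637 -0.8047 -1.3544] rows>= 8.8
```

Request:
play_rows:
  moves:
    - {"claw": 1,"linear": [-36,19,-57],"turn": [-0.221,-0.825,0.113]}
    - {"claw": 1,"linear": [-36,19,-57],"turn": [-0.221,-0.825,0.113]}
    - {"claw": 1,"linear": [-36,19,-57],"turn": [-0.221,-0.825,0.113]}
    - {"claw": 1,"linear": [-36,19,-57],"turn": [-0.221,-0.825,0.113]}
    - {"claw": 1,"linear": [-36,19,-57],"turn": [-0.221,-0.825,0.113]}
    - {"claw": 1,"linear": [-36,19,-57],"turn": [-0.221,-0.825,0.113]}
    - {"claw": 1,"linear": [-36,19,-57],"turn": [-0.221,-0.825,0.113]}

```text
time_s: 16.77
ee_pos: [0.4508, 0.0006, 0.1996]
eef_rot: [-3.141, 0.001, 0.001]
force: [-0.6, -0.1, -0.0]
grip_width: 0.0939
```

Run:
```python
from h import *
o=get_obs();print(o["qpos"].round(3),o["ee_pos"].round(4),o["eef_rot"].round(3)); 
im=vision.camera("wrist"); cv2.imwrite("pics/w10.png",im); np.save("w10.npy",np.r_[o["ee_pos"],o["eef_rot"]])
```

```text
[-8.000e-02  8.300e-02  1.794e+00  1.000e-03  1.266e+00  1.489e+00] [0.4508 0.0006 0.1996] [-3.141e+00  1.000e-03  1.000e-03]
```

View pics/w10.png

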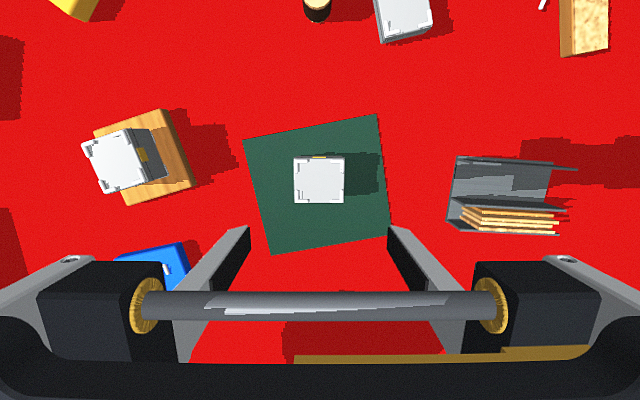

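Run:
```python
from h import *
t=cv2.imread("pics/w10.png"); crop(t,280,140,360,215,8,"pics/w10c.png")
```

```text
(no output)
```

View pics/w10c.png

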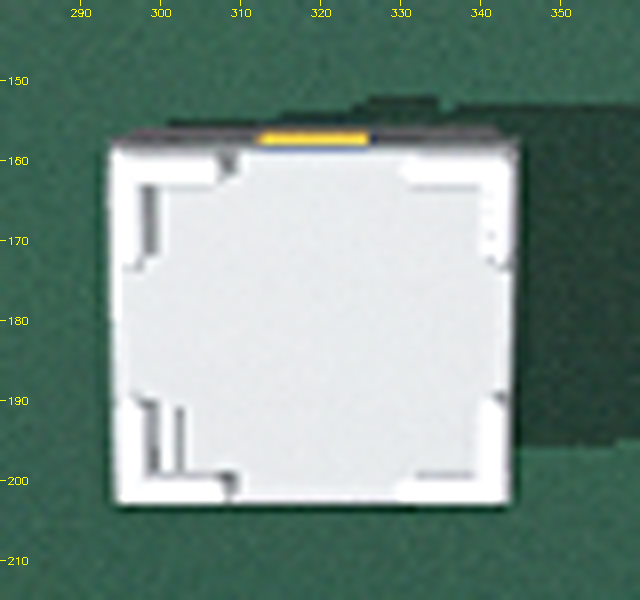

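Run:
```python
from fit import *
a=np.load("w10.npy"); o=dict(ee_pos=a[:3],eef_rot=a[3:])
uv=[(294.5,202.5),(293.7,158),(344.5,158.5),(343.5,202.5)]
rectfit(cam("wrist",o),uv,.047,.062,.056,[.48,0,1.57]); rectfit(camw(o),uv,.047,.062,.056,[.48,0,1.57])
```

```text
[ 4.6320e-01 -6.0000e-04  1.5672e+00] yaw deg 89.79 res px [[-0.7, 0.7], [-0.8, -0.6], [0.9, -0.9], [0.6, 0.9]]
  sides [np.float64(54.4), np.float64(60.0), np.float64(53.8), np.float64(60.2)]
[ 4.6410e-01 -6.0000e-04  1.5672e+00] yaw deg 89.79 res px [[0.0, 0.0], [-0.0, 0.0], [0.1, -0.3], [-0.1, 0.2]]
  sides [np.float64(56.0), np.float64(61.8), np.float64(55.4), np.float64(62.1)]
```

With the focal scale corrected (0.97), the fit is exact: middle tin centre (0.464, -0.0006), long side along world y. I'll turn the tool 90 deg above it.

Run:
```python
from h import *
go([.4635,-.0005,.12],1.567)
```

```text
lin [13.   1.  79.7] turn [-9.0000e-04 -8.0000e-04 -1.5665e+00] rows>= 8.4
```

Request:
play_rows:
  moves:
    - {"claw": 1,"linear": [13,1,40],"turn": [0,0,-1.567]}
    - {"claw": 1,"linear": [13,1,60],"turn": [0,0,-1.567]}
    - {"claw": 1,"linear": [13,1,80],"turn": [0,0,-1.567]}
    - {"claw": 1,"linear": [13,1,80],"turn": [0,0,-1.567]}
    - {"claw": 1,"linear": [13,1,80],"turn": [0,0,-1.567]}
    - {"claw": 1,"linear": [13,1,80],"turn": [0,0,-1.567]}
    - {"claw": 1,"linear": [13,1,80],"turn": [0,0,-1.567]}
    - {"claw": 1,"linear": [13,1,80],"turn": [0,0,-1.567]}

```text
time_s: 17.82
ee_pos: [0.4631, -0.0007, 0.1199]
eef_rot: [3.14, -0.002, 1.506]
force: [0.2, 0.5, -0.0]
grip_width: 0.0939
```

Request:
play_rows:
  moves:
    - {"claw": 1,"linear": [0,0,0],"turn": [0,0,-0.1]}
    - {"claw": 1,"linear": [0,0,0],"turn": [0,0,-0.1]}

```text
time_s: 18.08
ee_pos: [0.4627, -0.0009, 0.1202]
eef_rot: [3.138, -0.002, 1.605]
force: [0.4, -0.6, 0.2]
grip_width: 0.0937
```

Run:
```python
from ov import *
o=get_obs(); print(o["ee_pos"].round(4),o["eef_rot"].round(4),o["qpos"].round(2)); im=vision.camera("wrist"); cv2.imwrite("pics/w11.png",im); crop(im,240,130,400,270,5,"pics/w11c.png",20)
go([.4635,-.0005,.013],1.567)
u=proj(camw(o),rect([.464,-.0006],1.567,.062,.056,.047)); print(u.round(1))
```

```text
[ 0.4627 -0.0009  0.1202] [ 3.1384e+00 -1.8000e-03  1.6046e+00] [-0.08  0.2   1.86  0.    1.08 -0.12]
lin [  0.2   0.4 107.2] turn [ 0.0029 -0.0018  0.0359] rows>= 1.7
[[290.7 175.1]
 [350.2 177.3]
 [346.1 238.8]
 [290.  236.9]]
```

View pics/w11c.png

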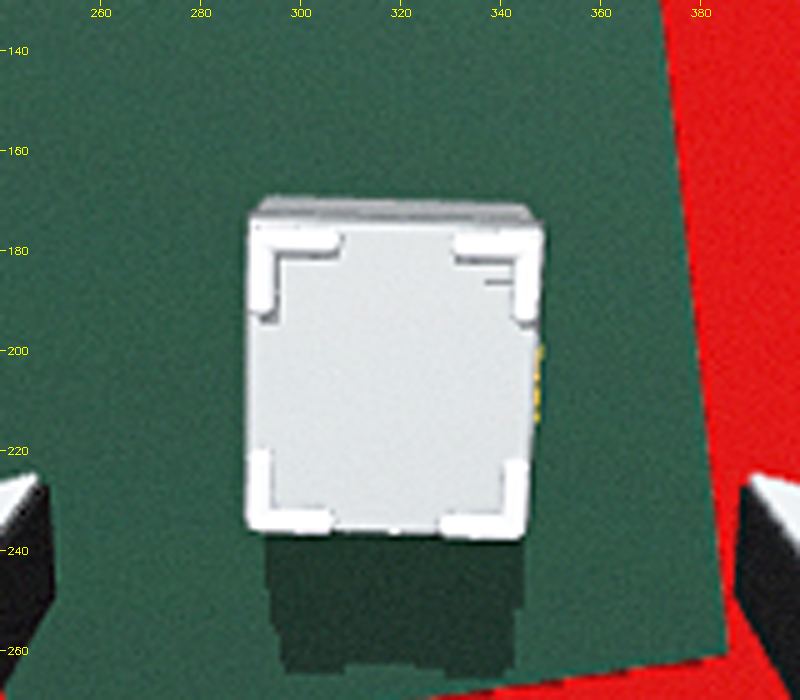

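Comparing views at two yaws gives the wrist-camera bias (about 1.1 mm forward), so the true tin centre is (0.463, -0.0003). Descend and grip.

Request:
play_rows:
  moves:
    - {"claw": 1,"linear": [0.7,0.3,40],"turn": [0.003,-0.002,0.036]}
    - {"claw": 1,"linear": [0.7,0.3,75],"turn": [0.003,-0.002,0.036]}
    - {"claw": 1,"linear": [0.7,0.3,97],"turn": [0.003,-0.002,0.036]}
    - {"claw": 1,"linear": [0.7,0.3,107],"turn": [0.003,-0.002,0.036]}
    - {"claw": 1,"linear": [0.7,0.3,107],"turn": [0.003,-0.002,0.036]}
    - {"claw": 1,"linear": [0.7,0.3,107],"turn": [0.003,-0.002,0.036]}

```text
time_s: 18.88
ee_pos: [0.4639, -0.0001, 0.014]
eef_rot: [3.14, 0.0, 1.566]
force: [-0.1, 0.2, 0.6]
grip_width: 0.094
```

Request:
play_rows:
  moves:
    - {"claw": 0.8,"linear": [0,0,0.5],"turn": [0,0,0]}
    - {"claw": 0,"linear": [0,0,0.5],"turn": [0,0,0]}
    - {"claw": 0,"linear": [0,0,0.5],"turn": [0,0,0]}
    - {"claw": 0,"linear": [0,0,0.5],"turn": [0,0,0]}
    - {"claw": 0,"linear": [0,0,0.5],"turn": [0,0,0]}
    - {"claw": 0,"linear": [0,0,0.5],"turn": [0,0,0]}
  force: 30

```text
time_s: 19.62
ee_pos: [0.4637, -0.0, 0.0135]
eef_rot: [3.141, 0.0, 1.566]
force: [-2.8, -0.1, 3.8]
grip_width: 0.0557
```

Run:
```python
from ov import *
o=get_obs(); print(o["ee_pos"].round(4),o["eef_rot"].round(4))
go([.463,0,.15],1.567)
go([.4867,.2292,.15],.282)
```

```text
[ 0.4637 -0.      0.0135] [3.1408e+00 3.0000e-04 1.5664e+00]
lin [   0.    -0.6 -136.5] turn [ 0.0008  0.0003 -0.0006] rows>= 2.2
lin [ 229.3   22.1 -136.5] turn [ 8.0000e-04 -3.0000e-04  1.2844e+00] rows>= 6.9
```

Gripped at 56 mm. Lift, then carry over the column while turning.

Request:
play_rows:
  moves:
    - {"claw": 0,"linear": [0,0,-40],"turn": [0,0,0]}
    - {"claw": 0,"linear": [0,0,-90],"turn": [0,0,0.1]}
    - {"claw": 0,"linear": [0,0,-136],"turn": [0,0,0.28]}
    - {"claw": 0,"linear": [50,5,-136],"turn": [0,0,0.46]}
    - {"claw": 0,"linear": [100,10,-136],"turn": [0,0,0.64]}
    - {"claw": 0,"linear": [150,15,-136],"turn": [0,0,0.82]}
    - {"claw": 0,"linear": [200,20,-136],"turn": [0,0,1.0]}
    - {"claw": 0,"linear": [229,22,-136],"turn": [0,0,1.18]}

```text
time_s: 20.62
ee_pos: [0.4863, 0.231, 0.1489]
eef_rot: [3.141, -0.0, 0.392]
force: [-0.1, 0.5, -2.8]
grip_width: 0.0557
```

Run:
```python
from ov import *
o=get_obs(); print(o["ee_pos"].round(4),o["eef_rot"].round(4))
go([.4869,.2291,.13],.282)
```

```text
[0.4863 0.231  0.1489] [ 3.1411e+00 -1.0000e-04  3.9170e-01]
lin [-0.2  2.  18.9] turn [ 4.000e-04 -1.000e-04  1.097e-01] rows>= 0.6
```

Request:
play_rows:
  moves:
    - {"claw": 0,"linear": [0,2,10],"turn": [0,0,0.11]}
    - {"claw": 0,"linear": [0,2,19],"turn": [0,0,0.11]}
    - {"claw": 0,"linear": [0,2,19],"turn": [0,0,0.11]}
    - {"claw": 0,"linear": [0,2,19],"turn": [0,0,0.11]}

```text
time_s: 21.12
ee_pos: [0.4873, 0.2289, 0.1302]
eef_rot: [3.141, -0.001, 0.283]
force: [0.7, 0.4, -2.9]
grip_width: 0.056
```

Run:
```python
from ov import *
o=get_obs(); print(o["ee_pos"].round(4),o["eef_rot"].round(4)); im=vision.camera("wrist"); cv2.imwrite("pics/w12.png",im); np.save("w12.npy",np.r_[o["ee_pos"],o["eef_rot"]])
c=camw(o); x0,y0,x1,y1,s=245,120,390,240,5
k=cv2.resize(im[y0:y1,x0:x1],None,fx=s,fy=s,interpolation=cv2.INTER_CUBIC)
e=o["ee_pos"]; y=o["eef_rot"][2]; b=e[2]-.0105; f=.0011
E=e+np.array([np.cos(y)*f,np.sin(y)*f,0])
draw(k,c,rect(E,y,.062,.056,b+.04),(255,0,0),s,x0,y0)
draw(k,c,rect(E,y,.062,.056,b+.005),(0,255,0),s,x0,y0)
draw(k,c,rect(E,y,.062,.056,.074),(255,0,255),s,x0,y0)
draw(k,c,rect(E,y,.105,.098,.02),(0,255,255),s,x0,y0)
cv2.imwrite("pics/w12d.png",k); crop(im,x0,y0,x1,y1,s,"pics/w12c.png")
```

```text
[0.4873 0.2289 0.1302] [ 3.1412e+00 -5.0000e-04  2.8260e-01]
```

View pics/w12d.png

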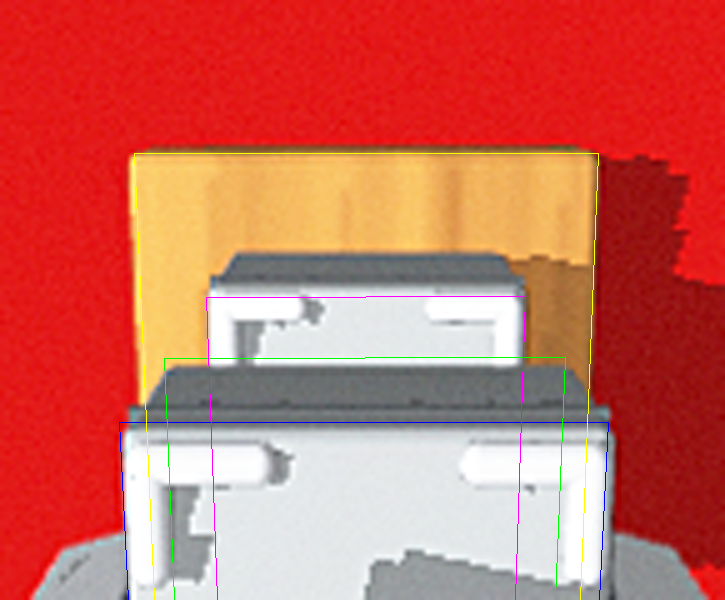

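View pics/w12c.png

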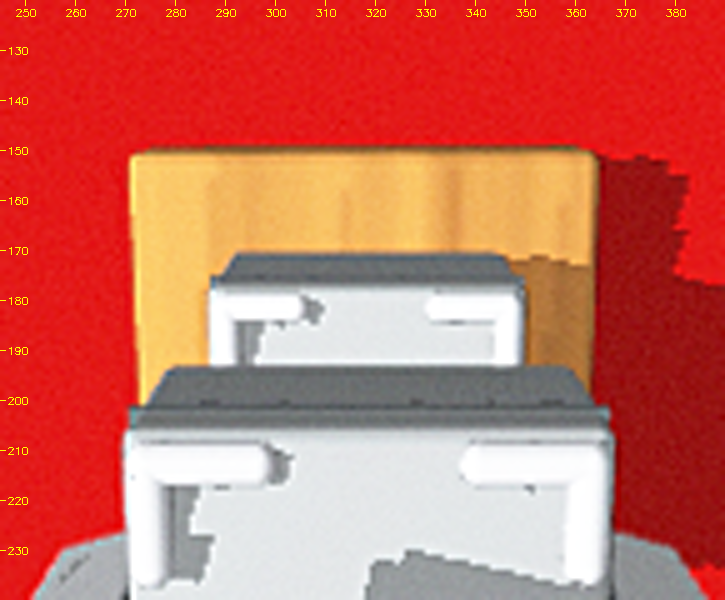

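Fore-aft, the held tin is about 0.7–1.3 mm behind and the thick tin's lid about 1 mm ahead, with lateral error under 0.4 mm. I'll shift 2 mm forward and go down to 5 mm above the seat.

Request:
play_rows:
  moves:
    - {"claw": 0,"linear": [2,-0.3,10],"turn": [0,0,0]}
    - {"claw": 0,"linear": [2,-0.3,25],"turn": [0,0,0]}
    - {"claw": 0,"linear": [2,-0.3,36],"turn": [0,0,0]}
    - {"claw": 0,"linear": [2,-0.3,43],"turn": [0,0,0]}
    - {"claw": 0,"linear": [2,-0.3,43],"turn": [0,0,0]}

```text
time_s: 21.8
ee_pos: [0.489, 0.2297, 0.0867]
eef_rot: [3.141, 0.0, 0.282]
force: [0.5, -0.3, -3.1]
grip_width: 0.0557
```

Run:
```python
from ov import *
o=get_obs(); print(o["ee_pos"].round(4),o["eef_rot"].round(4)); im=vision.camera("wrist"); s=vision.camera("scene"); cv2.imwrite("pics/w13.png",im)
crop(im,245,120,390,240,5,"pics/w13c.png"); crop(s,390,150,490,270,6,"pics/s13c.png",20)
c=camw(o);e=o["ee_pos"]; y=o["eef_rot"][2]; b=e[2]-.0105
print(proj(c,rect(e,y,.062,.056,b+.005))[:2].round(1),proj(c,rect(e,y,.062,.056,.07))[:2].round(1),proj(c,rect(e,y,.105,.098,.02))[:2].round(1))
```

```text
[0.489  0.2297 0.0867] [3.1412e+00 2.0000e-04 2.8240e-01]
[[277.4 192.6]
 [357.6 192.6]] [[279.7 189.3]
 [355.5 189.3]] [[263.2 154.6]
 [372.2 154.5]]
```

View pics/w13c.png

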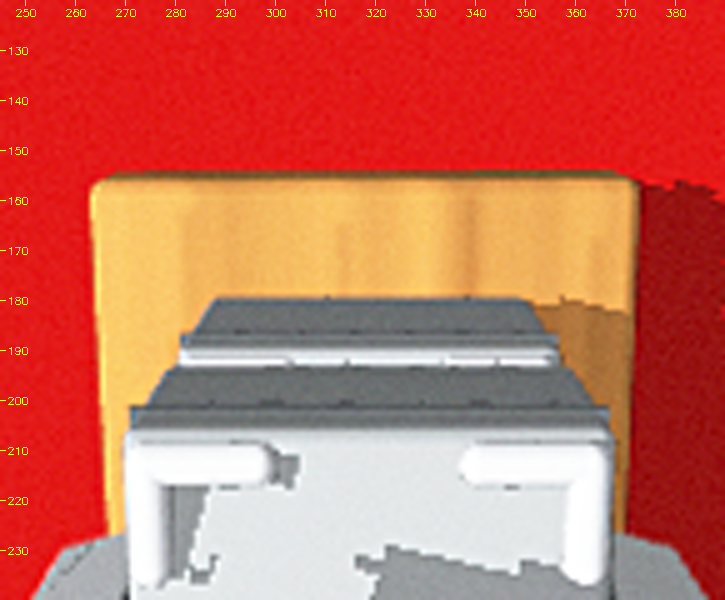

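View pics/s13c.png

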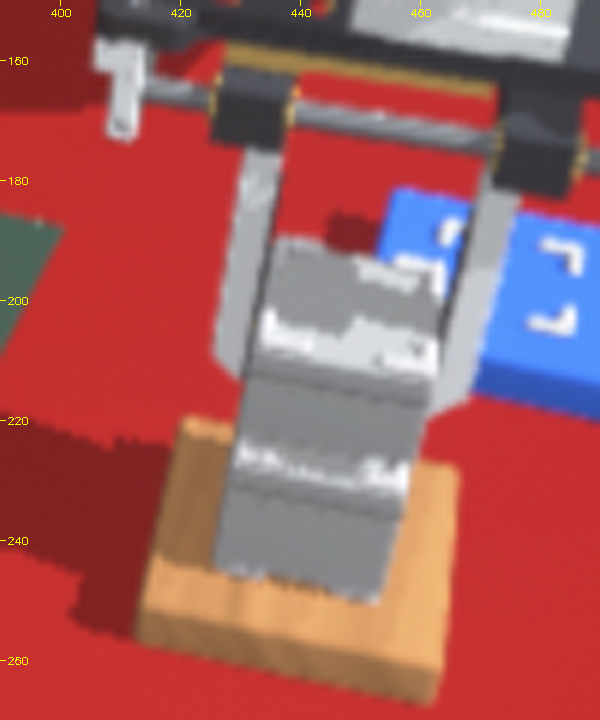

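Held bottom edge (row 193.2) against thick lid edge (row 189.2): predicted 192.6 and 189.3. That is aligned to about 0.5 mm. Lower to seat.

Request:
play_rows:
  moves:
    - {"claw": 0,"linear": [0.3,0,3],"turn": [0,0,0]}
    - {"claw": 0,"linear": [0.3,0,5.5],"turn": [0,0,0]}
    - {"claw": 0,"linear": [0.3,0,6],"turn": [0,0,0]}
    - {"claw": 0,"linear": [0.3,0,6.5],"turn": [0,0,0]}

```text
time_s: 22.4
ee_pos: [0.4897, 0.23, 0.0811]
eef_rot: [3.141, -0.001, 0.282]
force: [0.5, 0.6, -2.8]
grip_width: 0.0558
```

Request:
play_rows:
  moves:
    - {"claw": 0,"linear": [0,0,0.7],"turn": [0,0,0]}
    - {"claw": 0,"linear": [0,0,1.4],"turn": [0,0,0]}

```text
time_s: 22.65
ee_pos: [0.4899, 0.23, 0.0805]
eef_rot: [3.141, -0.002, 0.282]
force: [-5.6, -2.4, 12.5]
grip_width: 0.0556
```

Contact at TCP 0.0805, exactly the height expected for a seated foot. Release and rise.

Request:
play_rows:
  moves:
    - {"claw": 0.7,"linear": [0,0,-0.3],"turn": [0,0,0]}
    - {"claw": 0.8,"linear": [0,0,-0.3],"turn": [0,0,0]}
    - {"claw": 0.9,"linear": [0,0,-0.3],"turn": [0,0,0]}
    - {"claw": 0.9,"linear": [0,0,-30],"turn": [0,0,0]}
    - {"claw": 1,"linear": [0,0,-80],"turn": [0,0,0]}
    - {"claw": 1,"linear": [0,0,-125],"turn": [0,0,0]}
    - {"claw": 1,"linear": [0,0,-125],"turn": [0,0,0]}

```text
time_s: 23.52
ee_pos: [0.4908, 0.2304, 0.2088]
eef_rot: [-3.141, -0.008, 0.282]
force: [0.4, -0.7, -0.2]
grip_width: 0.0936
```

Run:
```python
from ov import *
o=get_obs(); print(o["ee_pos"].round(4),o["eef_rot"].round(4)); im=vision.camera("wrist"); s=vision.camera("scene"); cv2.imwrite("pics/w14.png",im)
crop(im,245,120,405,250,5,"pics/w14c.png",20); crop(s,390,160,490,270,6,"pics/s14c.png",20)
# thin target from w2 with .97 and fwd bias
a=np.load("w2.npy"); c=camw(dict(ee_pos=a[:3],eef_rot=a[3:]))
rectfit(c,[(431.5,29.5),(478.5,17),(484.5,71),(437.5,83.5)],.034,.062,.056,[.66,-.1,.23])
go([.62,-.09,.2],.23,o=o)
```

```text
[0.4908 0.2304 0.2088] [-3.1413 -0.0078  0.2824]
[ 0.665  -0.0976  0.248 ] yaw deg 14.21 res px [[-1.0, -1.2], [-0.1, -0.8], [0.1, 1.5], [1.1, 0.6]]
  sides [np.float64(55.1), np.float64(59.4), np.float64(57.2), np.float64(59.6)]
lin [ 34.7 343.7   9. ] turn [-0.0005 -0.0078  0.0524] rows>= 5.5
```

View pics/w14c.png

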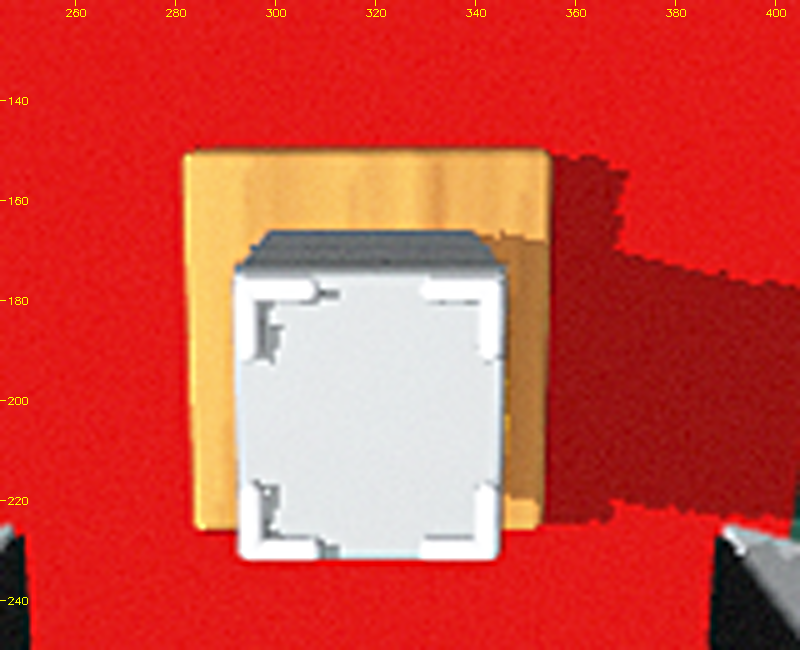

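View pics/s14c.png

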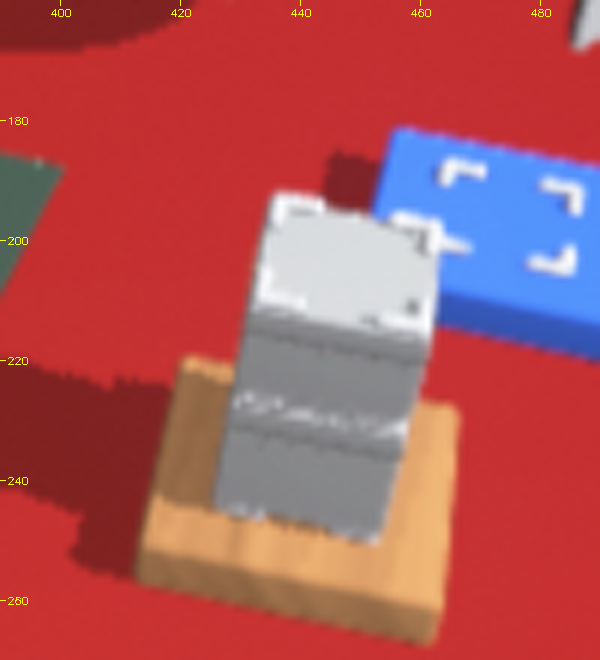

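The two-tin column stands square in both views. Next, the thin tin.

Request:
play_rows:
  moves:
    - {"claw": 1,"linear": [35,344,9],"turn": [0,-0.008,0.052]}
    - {"claw": 1,"linear": [35,344,9],"turn": [0,-0.008,0.052]}
    - {"claw": 1,"linear": [35,344,9],"turn": [0,-0.008,0.052]}
    - {"claw": 1,"linear": [35,344,20],"turn": [0,-0.008,0.052]}
    - {"claw": 1,"linear": [35,344,40],"turn": [0,-0.008,0.052]}
    - {"claw": 1,"linear": [35,344,60],"turn": [0,-0.008,0.052]}
    - {"claw": 1,"linear": [35,344,60],"turn": [0,-0.008,0.052]}
    - {"claw": 1,"linear": [35,344,60],"turn": [0,-0.008,0.052]}

```text
time_s: 24.62
ee_pos: [0.6188, -0.0901, 0.1446]
eef_rot: [-3.141, 0.007, 0.231]
force: [0.5, -0.1, 0.5]
grip_width: 0.094
```

Run:
```python
from ov import *
o=get_obs(); print(o["ee_pos"].round(4),o["eef_rot"].round(4)); im=vision.camera("wrist"); cv2.imwrite("pics/w15.png",im); np.save("w15.npy",np.r_[o["ee_pos"],o["eef_rot"]])
print(proj(camw(o),rect([.662,-.096],.24,.062,.056,.034)).round(1)); crop(im,250,110,380,230,6,"pics/w15c.png")
```

```text
[ 0.6188 -0.0901  0.1446] [-3.1414  0.0074  0.2306]
[[305.6 131.9]
 [359.6 131.4]
 [358.  189.8]
 [306.8 190.3]]
```

View pics/w15.png

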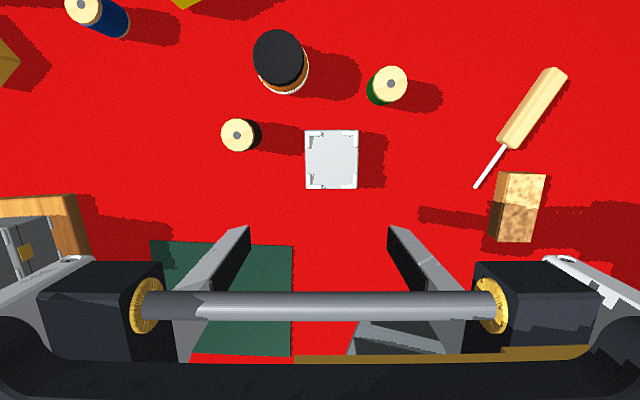

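View pics/w15c.png

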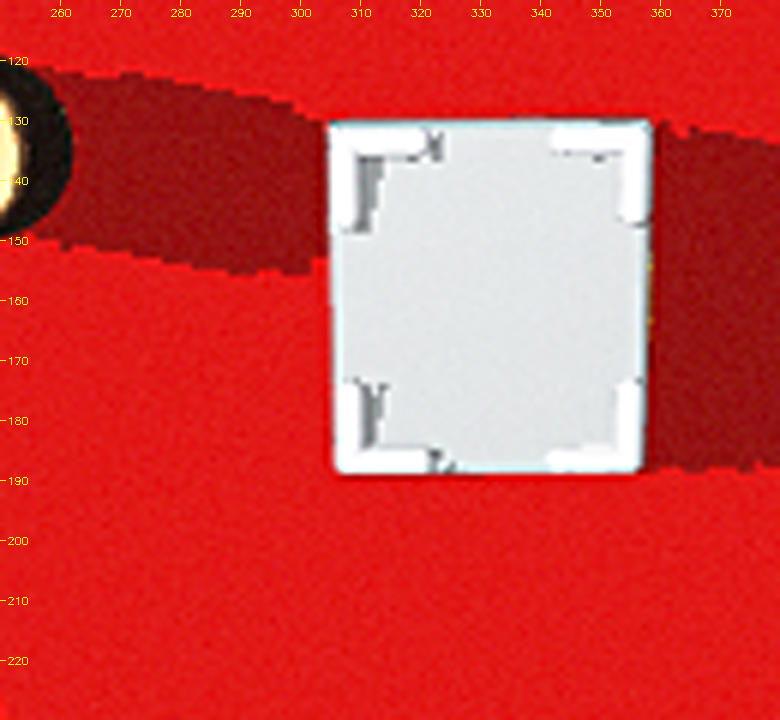

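Run:
```python
from fit import *
a=np.load("w15.npy"); o=dict(ee_pos=a[:3],eef_rot=a[3:])
r=rectfit(camw(o),[(304.8,130.5),(358.7,130),(357,188.5),(306,188.5)],.034,.062,.056,[.662,-.096,.24])
y=r[2]; p=r[:2]-np.array([np.cos(.23),np.sin(.23)])*.0011-.0003*np.array([np.sin(.23),-np.cos(.23)]); print(p)
go([*p,.08],y); go([*p,.007],y)
```

```text
[ 0.6633 -0.0947  0.2364] yaw deg 13.54 res px [[-0.0, -0.2], [0.1, -0.1], [0.1, -0.0], [-0.2, 0.3]]
  sides [np.float64(55.9), np.float64(61.9), np.float64(55.7), np.float64(61.4)]
[ 0.66215337 -0.09466883]
lin [41.3 14.6 65.1] turn [ 0.0003  0.0062 -0.0051] rows>= 1.3
lin [ 41.7  14.6 138.1] turn [ 0.0003  0.0062 -0.0051] rows>= 2.3
```

The fit residual is under 0.3 px and the sides measure 56 x 62 mm. Approach in two stages.

Request:
play_rows:
  moves:
    - {"claw": 0.88,"linear": [20,7,30],"turn": [0,0.006,-0.005]}
    - {"claw": 0.88,"linear": [41,14.6,65],"turn": [0,0.006,-0.005]}
    - {"claw": 0.88,"linear": [41,14.6,65],"turn": [0,0.006,-0.005]}
    - {"claw": 0.88,"linear": [41,14.6,85],"turn": [0,0.006,-0.005]}
    - {"claw": 0.88,"linear": [41.5,14.6,110],"turn": [0,0.006,-0.005]}
    - {"claw": 0.88,"linear": [41.5,14.6,129],"turn": [0,0.006,-0.005]}
    - {"claw": 0.88,"linear": [41.5,14.6,135],"turn": [0,0.006,-0.005]}
    - {"claw": 0.88,"linear": [41.5,14.6,137],"turn": [0,0.006,-0.005]}

```text
time_s: 25.68
ee_pos: [0.6622, -0.0947, 0.0086]
eef_rot: [3.141, -0.0, 0.236]
force: [-0.4, 0.9, -0.4]
grip_width: 0.0827
```

Run:
```python
from h import *
print(get_obs()["ee_pos"]); go([.6622,-.0947,.0075],.236)
```

```text
[ 0.66215017 -0.09472663  0.00860257]
lin [ 0.1 -0.   1.1] turn [ 0.0007 -0.0004  0.0003] rows>= 0.0
```

Request:
play_rows:
  moves:
    - {"claw": 0.8,"linear": [0,0,1],"turn": [0,0,0]}
    - {"claw": 0,"linear": [0,0,1],"turn": [0,0,0]}
    - {"claw": 0,"linear": [0,0,1],"turn": [0,0,0]}
    - {"claw": 0,"linear": [0,0,1],"turn": [0,0,0]}
    - {"claw": 0,"linear": [0,0,1],"turn": [0,0,0]}
    - {"claw": 0,"linear": [0,0,1],"turn": [0,0,0]}
  force: 30

```text
time_s: 26.42
ee_pos: [0.6623, -0.0947, 0.0079]
eef_rot: [3.141, -0.001, 0.236]
force: [-1.4, 0.8, 3.6]
grip_width: 0.0557
```

Run:
```python
from h import *
o=get_obs();print(o["ee_pos"]); go([.6622,-.0947,.18],.236); go([.4890,.2298,.18],.282)
```

```text
[ 0.66227267 -0.0946759   0.00789576]
lin [ 1.000e-01  1.000e-01 -1.721e+02] turn [ 0.0007 -0.0008  0.0003] rows>= 2.8
lin [ -92.4 -355.9 -172.4] turn [ 0.0007 -0.0008 -0.0457] rows>= 6.5
```

Request:
play_rows:
  moves:
    - {"claw": 0,"linear": [0,0,-40],"turn": [0,0,0]}
    - {"claw": 0,"linear": [0,0,-100],"turn": [0,0,0]}
    - {"claw": 0,"linear": [0,0,-160],"turn": [0,0,0]}
    - {"claw": 0,"linear": [-12,-50,-172],"turn": [0,0,-0.01]}
    - {"claw": 0,"linear": [-28,-110,-172],"turn": [0,0,-0.02]}
    - {"claw": 0,"linear": [-44,-170,-172],"turn": [0,0,-0.03]}
    - {"claw": 0,"linear": [-60,-230,-172],"turn": [0,0,-0.04]}
    - {"claw": 0,"linear": [-75,-290,-172],"turn": [0,0,-0.046]}

```text
time_s: 27.42
ee_pos: [0.5199, 0.1712, 0.1793]
eef_rot: [3.141, -0.0, 0.282]
force: [0.8, 0.8, -2.4]
grip_width: 0.0559
```

Run:
```python
from h import *
o=get_obs();print(o["ee_pos"]); go([.4890,.2298,.165],.282)
```

```text
[0.51992032 0.17116792 0.17927892]
lin [-13.4 -64.9  14.2] turn [ 0.0008 -0.0002  0.0003] rows>= 1.1
```

Request:
play_rows:
  moves:
    - {"claw": 0,"linear": [-7,-33,0],"turn": [0,0,0]}
    - {"claw": 0,"linear": [-13.4,-65,5],"turn": [0,0,0]}
    - {"claw": 0,"linear": [-13.4,-65,14],"turn": [0,0,0]}
    - {"claw": 0,"linear": [-13.4,-65,14],"turn": [0,0,0]}
    - {"claw": 0,"linear": [-13.4,-65,14],"turn": [0,0,0]}

```text
time_s: 28.05
ee_pos: [0.4894, 0.2291, 0.1652]
eef_rot: [3.141, -0.0, 0.281]
force: [0.5, -0.0, -2.3]
grip_width: 0.0556
```

Run:
```python
from ov import *
o=get_obs(); print(o["ee_pos"].round(4),o["eef_rot"].round(4)); im=vision.camera("wrist"); cv2.imwrite("pics/w16.png",im)
crop(im,245,120,390,240,5,"pics/w16c.png")
c=camw(o);e=o["ee_pos"]; y=o["eef_rot"][2]; b=e[2]-.0079
for z in (b+.03,b+.005,.11): print(z.round(4),proj(c,rect(e,y,.062,.056,z))[:2].round(1).tolist(), "px/mm", (proj(c,rect(e,y,.062,.056,z))[0]-proj(c,rect(e,y,.064,.056,z))[0])[1].round(2))
```

```text
[0.4894 0.2291 0.1652] [ 3.1406 -0.      0.2812]
0.1873 [[270.7, 202.6], [364.1, 202.5]] px/mm 1.62
0.1623 [[276.9, 193.5], [358.1, 193.4]] px/mm 1.42Traceback (most recent call last):
  File "<stdin>", line 5, in <module>
AttributeError: 'float' object has no attribute 'round'
```

View pics/w16c.png

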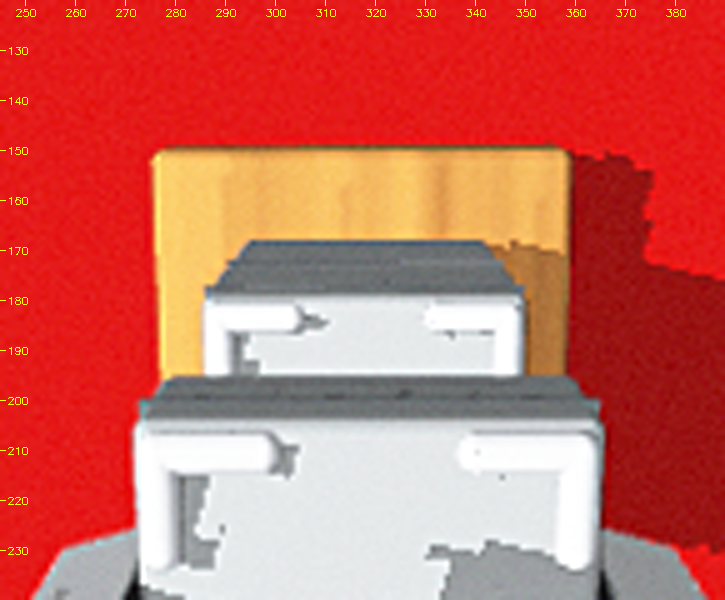

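Run:
```python
from ov import *
o=get_obs(); c=camw(o);e=o["ee_pos"]; y=o["eef_rot"][2]
for z,l in ((.11,.062),(.114,.062),(.02,.105)): a=proj(c,rect(e,y,l,.056,z)); print(z,a[:2].round(1).tolist(), (a[0]-proj(c,rect(e,y,l+.002,.056,z))[0])[1].round(2))
```

```text
0.11 [[285.8, 180.3], [349.6, 180.3]] 1.13
0.114 [[285.2, 181.1], [350.1, 181.1]] 1.14
0.02 [[294.1, 149.2], [341.5, 149.2]] 0.86
```

The held tin needs about 1.7 mm forward and 0.7 mm left (tool -y). That agrees with where the middle tin was released. Go down to about 5 mm above the seat.

Request:
play_rows:
  moves:
    - {"claw": 0,"linear": [1.7,-0.7,10],"turn": [0,0,0]}
    - {"claw": 0,"linear": [1.7,-0.7,25],"turn": [0,0,0]}
    - {"claw": 0,"linear": [1.7,-0.7,35],"turn": [0,0,0]}
    - {"claw": 0,"linear": [1.7,-0.7,41],"turn": [0,0,0]}
    - {"claw": 0,"linear": [1.7,-0.7,41],"turn": [0,0,0]}

```text
time_s: 28.72
ee_pos: [0.4908, 0.2302, 0.1239]
eef_rot: [3.141, 0.0, 0.281]
force: [-0.5, -0.6, -2.0]
grip_width: 0.0557
```

Run:
```python
from ov import *
o=get_obs(); print(o["ee_pos"].round(4),o["eef_rot"].round(4)); im=vision.camera("wrist"); s=vision.camera("scene"); cv2.imwrite("pics/w17.png",im)
crop(im,245,120,390,240,5,"pics/w17c.png"); crop(s,390,130,490,270,5,"pics/s17c.png",20)
c=camw(o);e=o["ee_pos"]; y=o["eef_rot"][2]; b=e[2]-.0079
for z in (b+.03,b+.005,.11): print(z,proj(c,rect(e,y,.062,.056,z))[:2].round(1).tolist())
```

```text
[0.4908 0.2302 0.1239] [3.1406e+00 3.0000e-04 2.8130e-01]
0.14604055179625133 [[270.7, 202.7], [364.1, 202.6]]
0.12104055179625134 [[276.9, 193.5], [358.1, 193.4]]
0.11 [[279.1, 190.1], [356.0, 190.1]]
```

View pics/w17c.png

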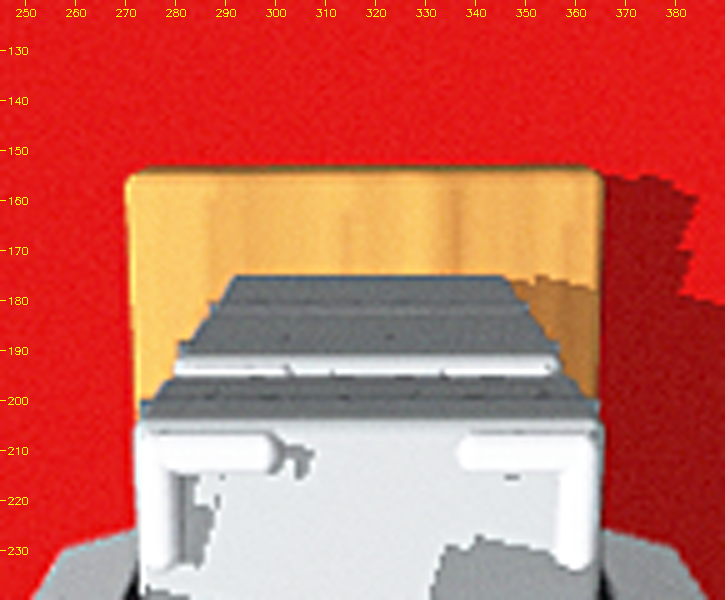

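View pics/s17c.png

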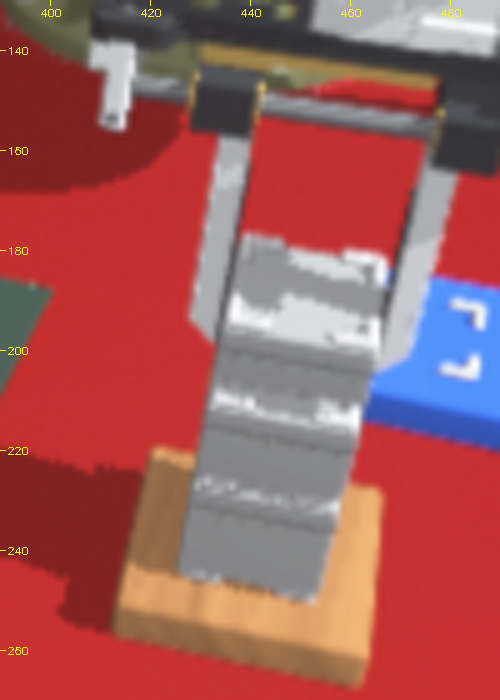

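Bottom edge and lid edge agree to about 0.4 mm, lateral error under 0.3 mm. Lower to seat.

Request:
play_rows:
  moves:
    - {"claw": 0,"linear": [0.3,0,3],"turn": [0,0,0]}
    - {"claw": 0,"linear": [0.3,0,5],"turn": [0,0,0]}
    - {"claw": 0,"linear": [0.3,0,5.8],"turn": [0,0,0]}
    - {"claw": 0,"linear": [0.3,0,6.3],"turn": [0,0,0]}

```text
time_s: 29.32
ee_pos: [0.4913, 0.2304, 0.1183]
eef_rot: [3.141, -0.001, 0.281]
force: [-0.2, -0.3, -2.0]
grip_width: 0.0557
```

Request:
play_rows:
  moves:
    - {"claw": 0,"linear": [0,0,0.7],"turn": [0,0,0]}
    - {"claw": 0,"linear": [0,0,1.2],"turn": [0,0,0]}

```text
time_s: 29.58
ee_pos: [0.4916, 0.2305, 0.1179]
eef_rot: [3.141, -0.002, 0.281]
force: [-2.8, -0.9, 9.7]
grip_width: 0.0557
```

Contact at TCP 0.1179, exactly the seated height. Release, rise and step aside.

Request:
play_rows:
  moves:
    - {"claw": 0.7,"linear": [0,0,-0.3],"turn": [0,0,0]}
    - {"claw": 0.8,"linear": [0,0,-0.3],"turn": [0,0,0]}
    - {"claw": 0.9,"linear": [0,0,-0.3],"turn": [0,0,0]}
    - {"claw": 0.9,"linear": [0,0,-30],"turn": [0,0,0]}
    - {"claw": 1,"linear": [0,0,-75],"turn": [0,0,0]}
    - {"claw": 1,"linear": [0,0,-110],"turn": [0,0,0]}
    - {"claw": 1,"linear": [0,0,-110],"turn": [0,0,0]}

```text
time_s: 30.45
ee_pos: [0.4922, 0.2309, 0.2304]
eef_rot: [3.141, -0.006, 0.281]
force: [0.2, -0.4, 0.3]
grip_width: 0.0937
```

Run:
```python
from ov import *
o=get_obs(); print(o["ee_pos"].round(4)); im=vision.camera("wrist")
crop(im,245,120,405,260,5,"pics/w18c.png",20)
```

```text
[0.4922 0.2309 0.2304]
```

Request:
play_rows:
  moves:
    - {"claw": 1,"linear": [0,60,0],"turn": [0,0,0]}
    - {"claw": 1,"linear": [-10,120,0],"turn": [0,0,0]}
    - {"claw": 1,"linear": [-20,180,0],"turn": [0,0,0]}
    - {"claw": 1,"linear": [-20,240,0],"turn": [0,0,0]}
    - {"claw": 1,"linear": [-20,300,0],"turn": [0,0,0]}
    - {"claw": 1,"linear": [-20,360,0],"turn": [0,0,0]}
    - {"claw": 1,"linear": [-20,400,0],"turn": [0,0,0]}
    - {"claw": 1,"linear": [-20,400,0],"turn": [0,0,0]}

```text
time_s: 31.5
ee_pos: [0.583, -0.1614, 0.2263]
eef_rot: [-3.141, -0.001, 0.278]
force: [-0.9, 0.9, -0.2]
grip_width: 0.094
```

Run:
```python
from ov import *
t=vision.camera("top"); s=vision.camera("scene"); cv2.imwrite("pics/t18.png",t); cv2.imwrite("pics/s18.png",s)
crop(t,205,190,275,260,8,"pics/t18c.png"); crop(s,390,150,490,270,6,"pics/s18c.png",20)
```

```text
(no output)
```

View pics/w18c.png

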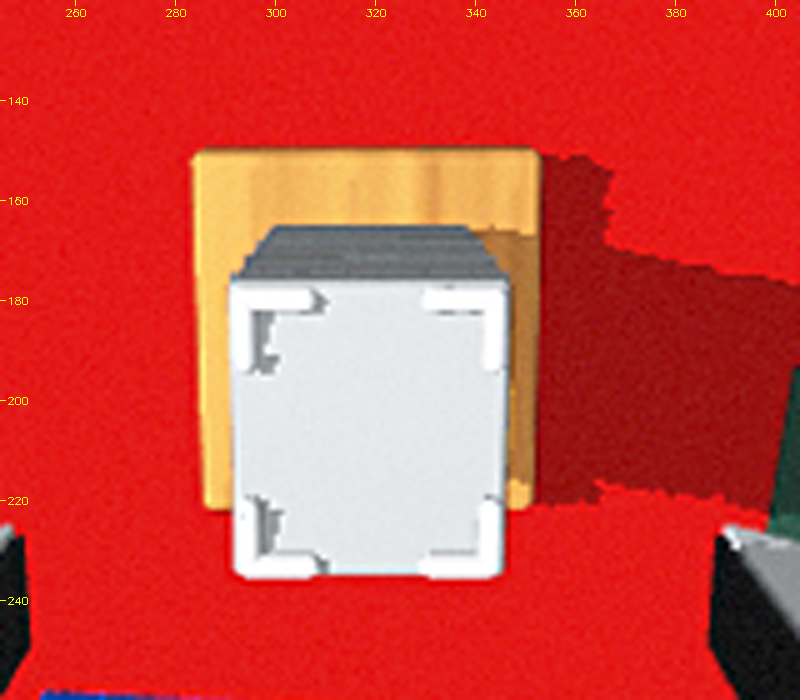

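View pics/t18.png

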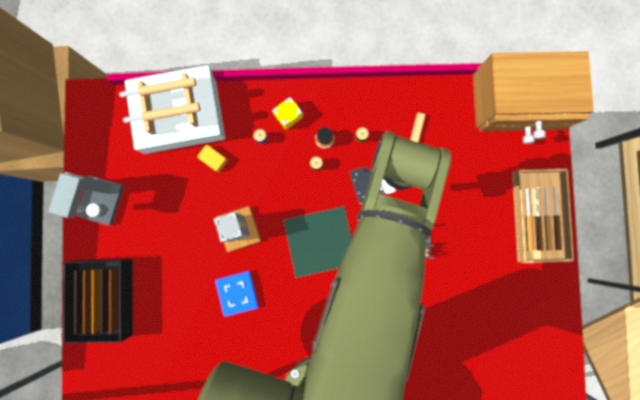

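View pics/s18c.png

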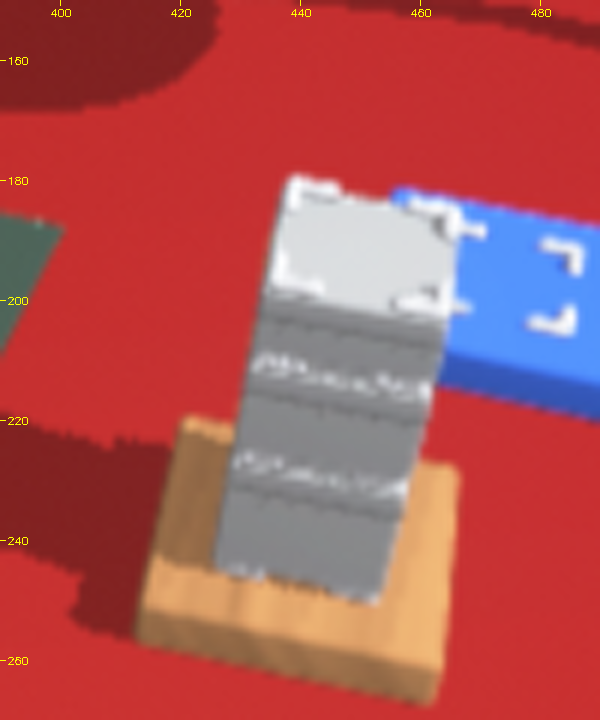

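View pics/t18c.png

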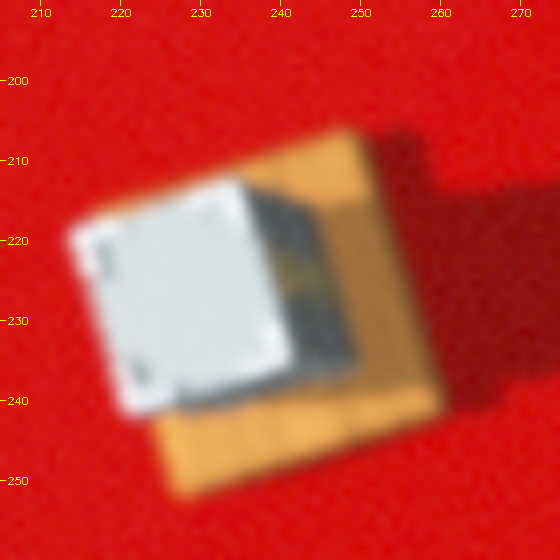

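The column stands square and upright in all three views (edges continuous, lid up, beads in line). The bystanders in view are where they were at the start: spools (260,135), (316,163) and (362,134), jar (324,137), wax (212,158). Handing in.

```bash
python3 -c "
from station import hand_in,get_obs
print(get_obs()['time_s']); print(hand_in())"
```

```text
31.6
the job is handed in; nothing more can be done
None
```

The three tins now stand as one column on the wooden base, and the job was handed in at 31.6 s of the 72 s allowed. I placed the thick tin first. The middle tin came out of the rack, was tilted 54 degrees, laid onto its foot on the mat and gripped again from above. The thin tin went on last.

**Seating:** each tin touched down within 0.1 mm of the height for a foot between the beads. TCP heights were 36.6, 80.5 and 117.9 mm, with 10–17 N at contact.

**Alignment:** the last wrist, scene and top pictures show the column upright and square, lids up. I estimate under 1 mm offset between tins, and about 1 mm between the thick tin and the base, inside the 3 mm play.

**Bystanders:** the spools, jar and wax block are where they started. In the last top picture the arm hid the sanding block, the rack and most of the awl. The block and awl looked undisturbed in an earlier wrist picture, and nothing touched them after that.

**What disagreed:** the wrist camera drew things about 3% too small and about 1 mm too far forward. I corrected for both and checked the alignment again before setting each tin down.

**Force:** laying the middle tin on the mat briefly pushed about 44 N at the wrist (34 N upward), carried through the held tin. The wrist limit is 120 N, and I never saw the arm or gripper body touch anything.

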